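# Uncap the rod clamp and mount the support bar

### The arm

A 6-joint arm with a two-finger parallel gripper is mounted at the origin on the work surface. World frame = base frame: x ahead of the robot, y to its left, z up, the work surface at z = 0. Lengths are in m, angles in degrees, forces in N, time in s.
With the tool pointing down it reaches from about 0.4 to 0.825 m from the base axis. Payload 7 kg.
Tool frame: the origin (TCP) lies at the very end of the fingers, on their centre line; the grasp point (between the pads) lies tcp_to_grasp behind it (tcp_to_grasp is the distance from the TCP to the grasp point, in m); x points along the fingers, y is the direction in which the jaws open and shut, and the axes are right-handed (so a half turn about x gives the same grasp; the last joint's range is limited). The gripper opens to 88 mm and grips with 3 to 60 N. Pads are 19 mm wide; open, the fingers measure 130 mm over their backs; the gripper's body (78 mm by 193 mm) begins 47 mm behind the grasp point.
Start: joints at [16.507, 20.546, 0.682, 0, -70.136, -16.507], TCP at [0.675, -0, 0.199] pointing down, gripper open.
Joint ranges: [-176.03, 176.03], [-82.01, 121.73], [-58.28, 71.71], [-173.87, 95.51], [-174.79, -0.11], [-173.66, 173.66]. Speed limits (degrees/s): [136.94, 136.94, 172.46, 180, 180, 180].

### API

Orientations are given as [roll, pitch, yaw] about the fixed x, y, z axes, in that order (R = Rz(yaw) Ry(pitch) Rx(roll)).
In Python, from plant import * gives the robot as it stands. The module is installed in compiled form; this text tells all that it offers.
- The arm moves only by the shell command python3 -m pendant 'ROWS'. ROWS is JSON, a list of rows, each an object with "claw": the finger opening in mm, from 0 to 87.6; "linear": the shift along the tool's x, y, z in mm, a list of three; "twist": the turn about the tool's x in rad. In form: [{"claw": claw, "linear": [tx, ty, tz], "twist": twist}, ...]. A call has exactly 10 rows; each row shifts and turns the commanded pose from where the row before left it, along the tool's axes as they then stand; what a row does not reach is not made up. A row lasts 1/12 s, in which the tool goes at most 41.7 mm and 7.16 degrees, less where a joint would pass 70% of its speed; a pose out of reach is approached as far as the arm can. A call with a gripper value outside its range is refused whole. The fingers move at their own pace and stop on an object; the grip force is fixed at half the most. Time passes only in rows, so rows that do not move let the fingers close, or fill a call up. It gives the time, the measured TCP pose, the force and the opening at its end, in the units of the state.
- get_obs(): the state, without advancing time (a new reading comes with each control period).
- snapshot(name): name is "scene" or "side" or "wrist"; returns (picture, depth): 420x560x3 uint8, red, green, blue; 420x560 float32, m along the optical axis (not along the pixel's ray), 0 where there is no reading.
- camera_params(name): a dict with "fx", "fy", "cx", "cy" (pixels), "k1" (the pictures are not rectified: a ray, as slopes to the right and down, at radius r is drawn at 1 + k1 r^2 times it, then the intrinsics apply), "rvec" (rotation vector, rad) and "tvec" (3), from world to camera coordinates, as OpenCV has them. Camera axes: x right, y down, z forward; pixel columns grow to the right and rows downward; lengths in m; the calibration is good to about 2 mm. A picture is of the moment at which its call begins: read the wrist's pose just before it. camera_params takes no time and is no camera call; for the wrist camera it gives the pose at the moment of the call.
- close_job(): hands the job in, once; it reports no verdict.
Trained networks look in the newest picture that a camera, given by its name, has taken for a name from the list of things; names that differ only in an ending like _2 or _b are one class to them, and where a whole thing is asked for, a point or a joint stands for the part that bears it (a point fixed in the world has none). Each returns a list of dicts, best first, with "confidence" (0 to 1); they miss things now and then, are a little off and sometimes report something else, mostly with a low value. They report only what shows in the picture. A call takes as long as a camera call. They do not tell look-alikes from the thing itself.
- boxes_of(camera, target): "xy" ([column, row] in pixels, amid what is visible of it).
The state is a dict: "clock": time; "joint_pos": joint angles; "qvel": joint speeds; "tau": joint torques, N m; "tool_pos": TCP position; "orientation": TCP orientation; "force": force on the tool from outside, world axes, zero at the start; "moment": the same for the moment, N m; "opening": finger opening in m.
Only numpy, scipy, OpenCV 4.12 (cv2) and the standard library are available. Lean on these libraries where they do the work, as an engineer would, in place of code of your own. Each camera call takes 0.05 s, during which the arm holds its last target. There are 200 camera calls.

### The job

Take the C-shaped puller, hook its fork under the flange of the mushroom cap on the rod clamp, pull the cap straight up until it pops off, without touching the cap with the gripper, and set cap and puller down upright in the white tray. Then take the longer of the two bars from the rack, feed it down into the open clamp until it rests on the stop, and only then press the clamp's lever fully down. Leave the shorter bar and the other things on the bench where they are.

Things in the scene. Friction and masses are not known exactly. Their poses are not given: they have to be found in the camera images.
- puller: steel C-shaped cap puller, wooden grip on top, standing upright on its fork; 0.28 kg, 106 mm high. Origin: at its underside, in the middle of the fork, straight below the grip; z up, x along the fork from its back to its open end. Upright back plate: x = -47 to -35 mm, 70 mm wide, 58 mm high; from it a 40 mm wide arm comes forward to x = 25 mm, at 52 to 64 mm height.
- puller_grip (a point): middle of the puller's wooden grip, 85 mm above its underside; the grip is 44 mm along the fork, 16 mm across it (pinch it there), from 64 to 106 mm height
- fork_tip (a point): between the ends of the puller's two tines (35 mm ahead of its origin, 3 mm up). Tines 6 mm thick, from x = -35 to 35 mm of the puller, 12 mm wide, the slot between them 46 mm wide and open here; a lip 3 mm high and 4 mm long stands on each end (9 mm in all).
- cap: grey plastic mushroom cap plugged snugly into the nose on top of the rod clamp; 0.10 kg. Origin: centre of the flange's underside, z up. Flange 70 mm diameter, 7 mm thick; below it a plug 26 mm diameter, 14 mm long, held by sprung pads: about 8 to 16 N straight up draw it, free after 14 mm. While it is in, the flange rests on the nose's rim, leaving a 20 mm gap between flange and block.
- cap_top (a point): top of the cap's dome, 28 mm above the flange's underside; dome 44 mm wide
- stand: rod clamp bolted to the bench (it cannot move): grey block 100 (x) x 90 (y) mm, 60 mm high, on a 130 mm square plate 8 mm thick; upright round steel nose in its middle, 37 mm outside diameter, from 60 to 80 mm height. Origin: on the bench under the nose's axis; the lever is on its +x side.
- nose_mouth (a point): centre of the mouth of the nose, 80 mm above the bench; mouth 30 mm diameter, narrowing to a 22 mm gap between four sprung pads 4 to 10 mm down and to a 23 mm bore below; the collet jaws are lower in the bore.
- depth_stop (a point): centre of the floor of the bore, 60 mm below the mouth: the depth stop for the bar
- clamp_lever (a joint): collet lever, rad: 0 = open, pointing 35 degrees up and outward to the stand's +x; 0.65 = closed, about level (it stops there; 0.61 is level). It swings down when pressed from above on its handle, stays where it is left (stiff: about 2 to 6 N at the handle), and closes the jaws on the bar. Its pivot lies 60 mm along the stand's x and 50 mm above the bench.
- lever_handle (a point): middle of the upper face of the lever's black handle, 72 mm from the pivot; handle 60 mm long, 22 mm wide, 12 mm thick
- tray: open white plastic tray fixed to the bench, 190 x 190 mm outside, rim 22 mm high, floor and walls 5 mm thick. Origin under its centre.
- rod: the long round bar to be fed in: aluminium, 18 mm diameter, 160 mm long, 0.11 kg (the mass varies), small chamfer at the foot. Origin at the centre of its lower end, z along it. It stands loosely (may lean about 3 degrees) 35 mm deep in one of the rack's two holes.
- rod_foot (a point): centre of the long bar's lower end
- rack: wooden block 150 (x) x 70 (y) x 45 mm fixed to the bench, with two holes 40 mm either side of its middle along x, floor of the holes 10 mm above the bench; origin under its centre. The long bar may be in either hole.
- short_rod: the short round bar standing in the other hole of the rack: aluminium, 18 mm diameter, 105 mm long. Origin at the centre of its lower end. Not wanted.
- beaker: bystander: glass beaker, 68 mm wide, 90 mm high, origin under its centre
- cylinder: bystander: measuring cylinder, foot 68 mm wide, tube 32 mm wide, 198 mm high, origin under its centre
- calculator: bystander: flat desk calculator 120 x 72 x 15 mm, origin under its centre
- dish: bystander: white ceramic dish 90 mm wide, 35 mm high, origin under its centre
- bottle: bystander: white plastic bottle 60 mm wide, 150 mm high, origin under its centre
Mind the look-alikes: they are no part of the job. Leave any blue or pink look-alike of the cap alone. Leave any purple look-alike of the puller alone.

How it is judged (in metres and radians):
On the way, in this order (a step that is already met when the one before it is completed fails the run):
1. the cap is drawn off the nose, straight up, borne by the puller (z of cap in the frame of stand above 0.097 m and horizontal distance between cap and stand below 0.03 m and angle between cap's own z axis and vertical below 0.5 rad and contact force between puller and cap above 0.2 N), for 0.05 s.
2. cap and puller stand upright in the tray, let go (x of cap in the frame of tray between -0.085 and 0.085 m and y of cap in the frame of tray between -0.085 and 0.085 m and z of cap in the frame of tray below 0.045 m and angle between each of cap, puller's own z axis and vertical below 0.25 rad and x of puller in the frame of tray between -0.085 and 0.085 m and y of puller in the frame of tray between -0.085 and 0.085 m and z of puller in the frame of tray below 0.015 m and contact force between the fingers and puller below 0.3 N), for 0.2 s.
3. the long bar rests on the depth stop with the lever still open (z of rod_foot in the frame of stand between 0.012 and 0.024 m and horizontal distance between rod_foot and depth_stop below 0.006 m and value of joint clamp_lever below 0.3 rad), for 0.1 s.
4. the lever is pressed fully down with the bar on the stop (z of rod_foot in the frame of stand between 0.012 and 0.024 m and horizontal distance between rod_foot and depth_stop below 0.006 m and value of joint clamp_lever above 0.55 rad), for 0.1 s.
At the end, for the whole second after the job is handed in: Cap and puller stand upright (within 14 degrees) in the tray, their origins within 85 mm of its centre along both its sides; the long bar's lower end is on the stop (within 4 mm of it in height, 6 mm sideways) and the bar is upright within 0.1 rad; the lever is down past 0.55 rad; all at rest (all of step 4 and x of cap in the frame of tray between -0.085 and 0.085 m and y of cap in the frame of tray between -0.085 and 0.085 m and z of cap in the frame of tray below 0.045 m and angle between each of cap, puller's own z axis and vertical below 0.25 rad and x of puller in the frame of tray between -0.085 and 0.085 m and y of puller in the frame of tray between -0.085 and 0.085 m and z of puller in the frame of tray below 0.015 m and angle between rod's own z axis and vertical below 0.1 rad and linear speed of each of cap, puller, rod below 0.02 m/s); the robot touches nothing.
It fails at once if the gripper touches the cap (contact force between any of the fingers, the arm and cap above 1.5 N).
It fails at once if the short bar is taken out or a bystander is shifted by more than 30 mm (distance of any of short_rod, beaker, cylinder, calculator, dish, bottle from where it was at the start of the episode above 0.03 m).
It also fails if it takes over 64 s, if anything falls off the work surface, if the arm or the gripper's body presses on something with over 40 N, if the wrist force passes 120 N, or if a joint passes its speed limit or range.

## Working session

There is one attempt and no reset: what is moved stays moved. The work goes in short steps, Python scripts to look and compute and a shell command to move; the robot and the scene stay as the last step left them, time stands still between calls to the robot, and variables do not carry over. Pictures are saved under pics/ and viewed, about 8 in all and at most 12, crops included, and the job is handed in when it is done.

```bash
mkdir -p pics
cat > h.py <<'E'
from plant import *
import numpy as np, cv2
def snap(n):
    p=camera_params(n); im,d=snapshot(n); return im,d,p
def w(p,d,u,v,depth=None,win=2):
    if depth is None:
        c=d[max(0,int(v)-win):int(v)+win+1,max(0,int(u)-win):int(u)+win+1]; c=c[c>0]
        if not len(c): return None
        depth=np.median(c)
    r=ray(p,u,v); R=cv2.Rodrigues(np.array(p['rvec'],float))[0]
    return R.T@(r*depth-np.array(p['tvec'],float).ravel())
def ray(p,u,v):
    x=(np.asarray(u,float)-p['cx'])/p['fx']; y=(np.asarray(v,float)-p['cy'])/p['fy']
    a,b=x,y
    for _ in range(10):
        s=1+p['k1']*(a*a+b*b); a,b=x/s,y/s
    return np.array([a,b,np.ones_like(a)])
def cloud(d,p):
    v,u=np.mgrid[0:d.shape[0],0:d.shape[1]]
    r=ray(p,u,v)*d; R=cv2.Rodrigues(np.array(p['rvec'],float))[0]
    return np.moveaxis(np.tensordot(R.T,r-np.array(p['tvec'],float).reshape(3,1,1),1),0,2)
def zpt(p,u,v,z):
    R=cv2.Rodrigues(np.array(p['rvec'],float))[0]; t=np.array(p['tvec'],float).ravel()
    o=-R.T@t; q=R.T@ray(p,u,v); return o+q*(z-o[2])/q[2]
def save(im,n): cv2.imwrite('pics/'+n,cv2.cvtColor(im,cv2.COLOR_RGB2BGR))
E
python3 - <<'E'
from h import *
print(get_obs())
for c in ['scene','side']:
    im,d,p=snap(c); np.savez(c,im=im,d=d,**{k:np.array(v) for k,v in p.items()}); save(im,c+'.png'); print(c,p)
    for t in ['puller','cap','stand','lever_handle','tray','rod','short_rod','rack']:
        for b in boxes_of(c,t)[:3]:
            if b['confidence']>.2: print(t,np.round(b['xy']),round(b['confidence'],2),w(p,d,*b['xy']))
import json
E
```

```text
{'clock': 0.0, 'joint_pos': array([ 1.65066959e+01,  2.05896219e+01,  6.31768685e-01, -2.02101148e-02,
       -7.01352844e+01, -1.65064820e+01]), 'qvel': array([ 0.00645562, -0.00295998,  0.04145866, -0.01503244,  0.12145781,
       -0.03053057]), 'tau': array([-8.00930356e-04, -5.82726967e+01,  2.93058443e+01,  6.99745238e+00,
        6.93249181e-03, -2.06530804e-04]), 'tool_pos': array([ 6.74448534e-01, -3.76652190e-05,  1.98027677e-01]), 'orientation': array([  94.9786634 ,   89.90494379, -175.02800549]), 'force': array([-0.58673025, -0.71892009, -0.37959218]), 'moment': array([ 0.00799901, -0.02380461, -0.01053525]), 'opening': 0.08770650989172263}
scene {'fx': 494.1976804846378, 'fy': 494.1976804846378, 'cx': 287.82809039655405, 'cy': 198.41719223607993, 'k1': -0.08822013813127523, 'rvec': array([ 0.72049249,  2.73124028, -0.89520947]), 'tvec': array([ 0.51784508, -0.11767013,  1.88832688])}
puller [236. 126.] 0.51 [ 0.55759699 -0.46913841  0.08359358]
puller [370. 258.] 0.38 [0.45230322 0.26155391 0.09476867]
cap [308. 230.] 0.84 [0.56714641 0.07802413 0.09530527]
cap [318. 291
[... 852 characters left out ...]
.] 0.82 [ 0.4324805  -0.34826417  0.0665603 ]
cap [271. 190.] 0.64 [0.54783886 0.04906672 0.0989876 ]
cap [299. 227.] 0.46 [ 0.63637024 -0.10355611  0.03371005]
stand [272. 204.] 0.63 [0.54996996 0.0223695  0.05520936]
stand [302. 195.] 0.63 [0.67213502 0.07783922 0.04572399]
stand [271. 191.] 0.58 [0.54793672 0.04654675 0.09559409]
lever_handle [245. 160.] 0.71 [0.4545333  0.25386977 0.12514099]
lever_handle [298. 194.] 0.63 [0.64981396 0.03672364 0.0799343 ]
tray [307. 266.] 0.62 [ 0.64021983 -0.27655298  0.00626106]
rod [242. 272.] 0.64 [ 0.42886799 -0.34674833  0.07436913]
rack [254. 182.] 0.76 [0.48713568 0.22077045 0.03092271]
rack [299. 191.] 0.31 [ 0.67578668  0.18081984 -0.00090575]
```

View pics/scene.png

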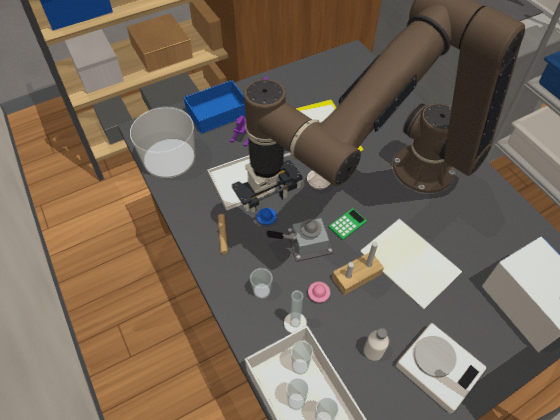

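View pics/side.png

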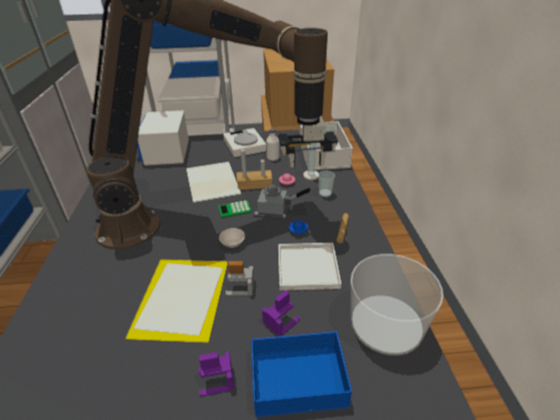

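Scene: the wanted puller, steel with an orange wooden grip, is in the side view at (240,272). The purple look-alikes are at (280,312) and (214,370). The grey cap sits on the stand at side (272,192); the look-alikes are blue (299,228) and pink (287,180). The tray is at side (307,266). The rack is at (254,180), with the long bar left at (243,165) and the short bar right at (263,168). A close crop and coarse geometry come next.

Run:
```python
from h import *
for c in ['side','scene']:
    z=np.load(c+'.npz'); p={k:z[k] for k in z.files}; im,d=z['im'],z['d']
    P=cloud(d,p); 
    print(c)
    def reg(x0,x1,y0,y1,z0,z1):
        m=(P[...,0]>x0)&(P[...,0]<x1)&(P[...,1]>y0)&(P[...,1]<y1)&(P[...,2]>z0)&(P[...,2]<z1)&(d>0); return m
    for n,b in dict(grip=(.35,.52,-.43,-.27,.07,.12),pullerlow=(.35,.52,-.43,-.27,.003,.05),pullermid=(.35,.52,-.43,-.27,.05,.066),captop=(.48,.65,-.02,.14,.1,.13),stand=(.48,.62,-.02,.14,.045,.065),lever=(.62,.75,-.02,.14,.03,.13),tray=(.5,.8,-.42,-.16,.015,.03),rods=(.38,.6,.17,.33,.06,.085),rodhi=(.38,.6,.17,.33,.13,.19),rack=(.38,.6,.17,.33,.035,.055)).items():
        m=reg(*b); q=P[m]
        if len(q)<4: print(n,len(q)); continue
        e,v=np.linalg.eigh(np.cov(q[:,:2].T)); 
        r=cv2.minAreaRect(q[:,:2].astype(np.float32)*1000)
        print(n,len(q),np.round(q.mean(0),3),'rect',np.round(r[0]),np.round(r[1]),round(r[2]),'ang',np.round(np.degrees(np.arctan2(v[1,1],v[0,1]))),'zmax',q[:,2].max().round(3), 'rgb',im[m].mean(0).astype(int))
    if c=='side': save(cv2.resize(im[150:315,200:360],None,fx=3.6,fy=3.6,interpolation=2),'crop.png')
p=camera_params('wrist');o=get_obs();R=cv2.Rodrigues(p['rvec'])[0]
print('wristcam',-R.T@p['tvec'],R.round(2),o['tool_pos'])
```

```text
side
grip 183 [ 0.413 -0.343  0.094] rect [ 412. -339.] [18. 44.] 85 ang 175.0 zmax 0.111 rgb [108  72  37]
pullerlow 600 [ 0.424 -0.355  0.007] rect [ 435. -350.] [170. 159.] 0 ang 166.0 zmax 0.05 rgb [95 93 70]
pullermid 183 [ 0.432 -0.35   0.062] rect [ 424. -341.] [68. 71.] 84 ang -172.0 zmax 0.066 rgb [121 118 112]
captop 49 [0.552 0.06  0.107] rect [553.  63.] [32. 29.] 18 ang 179.0 zmax 0.115 rgb [85 83 78]
stand 327 [0.557 0.045 0.059] rect [562.  63.] [ 98. 123.] 75 ang -179.0 zmax 0.065 rgb [90 93 91]
lever 88 [0.658 0.033 0.089] rect [655.  37.] [24. 78.] 70 ang 159.0 zmax 0.115 rgb [44 43 43]
tray 465 [ 0.651 -0.281  0.022] rect [ 663. -265.] [223. 231.] 86 ang 67.0 zmax 0.03 rgb [162 159 149]
rods 43 [0.484 0.25  0.072] rect [485. 251.] [95. 15.] 1 ang -179.0 zmax 0.085 rgb [108 103  95]
rodhi 46 [0.447 0.25  0.154] rect [446. 252.] [17. 16.] 74 ang 156.0 zmax 0.175 rgb [117 113 106]
rack 358 [0.487 0.246 0.046] rect [487. 255.] [149.  84.] 2 ang -179.0 zmax 0.055 rgb [148 119  75]
scene
grip 0
pullerlow 37 [ 0.426 -0.303  0.005] rect [ 431. -302.] [37. 65.] 8 ang 94.0 z
[... 192 characters left out ...]
122.] 74 ang 149.0 zmax 0.065 rgb [123 125 122]
lever 150 [0.659 0.043 0.085] rect [656.  40.] [32. 83.] 70 ang 159.0 zmax 0.11 rgb [40 39 39]
tray 207 [ 0.685 -0.281  0.02 ] rect [ 676. -296.] [232. 259.] 3 ang 67.0 zmax 0.03 rgb [167 162 151]
rods 48 [0.496 0.261 0.072] rect [489. 259.] [16. 95.] 90 ang -179.0 zmax 0.085 rgb [120 113 103]
rodhi 67 [0.451 0.26  0.156] rect [448. 259.] [21. 17.] 18 ang 155.0 zmax 0.175 rgb [146 142 134]
rack 848 [0.493 0.263 0.044] rect [488. 258.] [155.  75.] 1 ang 178.0 zmax 0.055 rgb [180 148 100]
wristcam [ 0.67554842 -0.07964755  0.38548392] [[-1.   -0.    0.  ]
 [-0.    0.96  0.29]
 [-0.    0.29 -0.96]] [ 6.74966301e-01 -1.86997650e-05  1.98986097e-01]
```

View pics/crop.png

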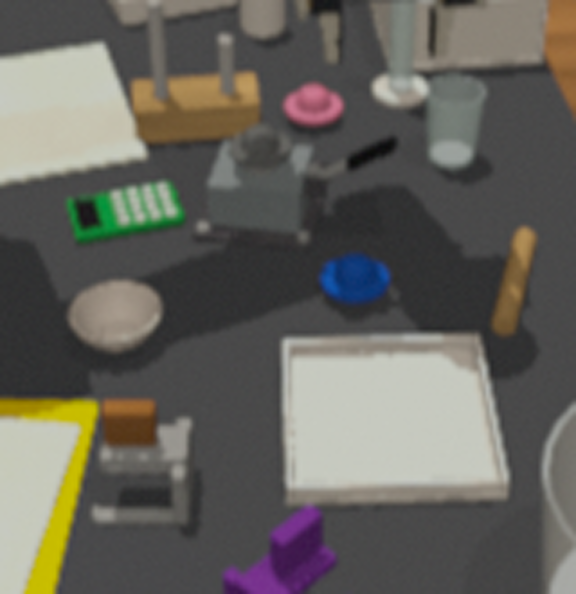

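```bash
cat >> h.py <<'E'
from scipy.spatial.transform import Rotation as Ro
def tool():
    o=get_obs(); R=Ro.from_euler('xyz',o['orientation'],degrees=True).as_matrix(); return np.array(o['tool_pos']),R,o
def go(t,jawdeg=None):
    p,R,o=tool(); print('pos',p.round(4),'jaw',np.degrees(np.arctan2(R[1,1],R[0,1])).round(2),'z-axis',R[:,2].round(3),'xaxis',R[:,0].round(3),'t',o['clock'],'F',o['force'].round(2),'op',round(o['opening'],4),'j',o['joint_pos'].round(0))
    if t is not None: print('linear mm',(R.T@(np.array(t)-p)*1000).round(1))
E
python3 - <<'E'
from h import *
import plant
print([k for k in dir(plant) if k[0]!='_'], getattr(plant,'tcp_to_grasp',None))
go([.43,-.34,.27])
E
```

```text
['PlanningError', 'boxes_of', 'camera_params', 'close_job', 'get_obs', 'snapshot', 'tcp_to_grasp'] 0.0188
pos [ 0.675 -0.     0.199] jaw 180.0 z-axis [ 0.  1. -0.] xaxis [ 0. -0. -1.] t 0.9 F [-0.55  0.12  0.59] op 0.0879 j [ 17.  21.   1.   0. -70. -17.]
linear mm [ -71.  245. -340.]
```

```bash
python3 -m pendant '[{"claw":87,"linear":[-14,10,-20],"twist":0},{"claw":87,"linear":[-14,25,-28],"twist":0},{"claw":87,"linear":[-12,25,-30],"twist":0},{"claw":87,"linear":[-10,25,-30],"twist":0},{"claw":87,"linear":[-10,25,-30],"twist":0},{"claw":87,"linear":[-5,25,-30],"twist":0},{"claw":87,"linear":[0,25,-32],"twist":0},{"claw":87,"linear":[0,25,-32],"twist":0},{"claw":87,"linear":[0,25,-32],"twist":0},{"claw":87,"linear":[0,20,-32],"twist":0}]'
python3 -m pendant '[{"claw":87,"linear":[0,15,-25],"twist":0},{"claw":87,"linear":[0,0,-15],"twist":0},{"claw":87,"linear":[0,0,0],"twist":-0.12},{"claw":87,"linear":[0,0,0],"twist":-0.12},{"claw":87,"linear":[0,0,0],"twist":-0.12},{"claw":87,"linear":[0,0,0],"twist":-0.12},{"claw":87,"linear":[0,0,0],"twist":-0.12},{"claw":87,"linear":[0,0,0],"twist":-0.12},{"claw":87,"linear":[0,0,0],"twist":-0.12},{"claw":87,"linear":[0,0,0],"twist":-0.12}]'
python3 -m pendant '[{"claw":87,"linear":[0,0,0],"twist":-0.12},{"claw":87,"linear":[0,0,0],"twist":-0.12},{"claw":87,"linear":[0,0,0],"twist":-0.12},{"claw":87,"linear":[0,0,0],"twist":-0.12},{"claw":87,"linear":[0,0,0],"twist":-0.04},{"claw":87,"linear":[0,0,0],"twist":0},{"claw":87,"linear":[0,0,0],"twist":0},{"claw":87,"linear":[0,0,0],"twist":0},{"claw":87,"linear":[0,0,0],"twist":0},{"claw":87,"linear":[0,0,0],"twist":0}]'
python3 - <<'E'
from h import *
go(None)
im,d,p=snap('wrist'); save(im,'w1.png'); np.savez('w1',im=im,d=d,**p)
P=cloud(d,p)
def show(n,m):
    q=P[m]; 
    if len(q)<5: print(n,len(q)); return
    r=cv2.minAreaRect(q[:,:2].astype(np.float32)*1000); print(n,len(q),q.mean(0).round(4),np.round(r[0],1),np.round(r[1],1),round(r[2],1))
near=(abs(P[...,0]-.42)<.1)&(abs(P[...,1]+.34)<.1)&(d>0)
for a,b in [(.004,.012),(.048,.06),(.06,.068),(.1,.113)]: show((a,b),near&(P[...,2]>a)&(P[...,2]<b))
i=im.astype(int); show('orange',near&(i[...,0]>1.7*i[...,2])&(P[...,2]>.095))
E
```

```text
clock: 1.73
tool_pos: [0.4431, -0.2971, 0.2647]
orientation: [-99.6, 89.9, -9.6]
force: [1.1, -0.2, -0.8]
opening: 0.0871
clock: 2.57
tool_pos: [0.4299, -0.336, 0.2641]
orientation: [-164.9, 90.0, -19.6]
force: [0.5, 0.6, -0.0]
opening: 0.0869
clock: 3.4
tool_pos: [0.43, -0.336, 0.264]
orientation: [-134.8, 90.0, 40.0]
force: [-0.1, -0.5, -0.3]
opening: 0.0868
pos [ 0.43  -0.336  0.264] jaw -95.25 z-axis [-0.996  0.091 -0.   ] xaxis [ 0.  0. -1.] t 3.4 F [-0.06 -0.54 -0.29] op 0.0868 j [-17.   6. -10.  -0. -74. 102.]
(0.004, 0.012) 3962 [ 0.3559 -0.3258  0.0058] [ 418.2 -339.8] [199.5 196.4] 90.0
(0.048, 0.06) 357 [ 0.4548 -0.3429  0.0576] [ 453.5 -343.6] [69.8 11.8] 83.8
(0.06, 0.068) 1727 [ 0.431  -0.3408  0.0646] [ 424.3 -340.2] [65.  70.4] 83.4
(0.1, 0.113) 700 [ 0.4147 -0.3391  0.1062] [ 413.5 -339. ] [15.8 44.3] 84.6
orange 8219 [ 0.4502 -0.3567  0.3589] [ 428.6 -344.2] [112.9  75.3] 85.0
```

View pics/w1.png

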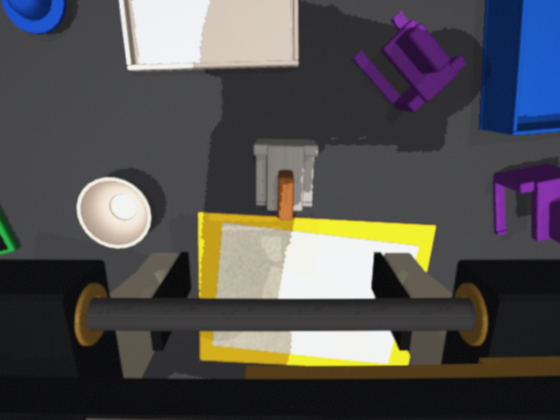

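The picture shows the steel puller with its orange grip at (286,180), open end toward the robot. Going down to pinch the grip.

```bash
python3 -m pendant '[{"claw":87,"linear":[20,4.5,16],"twist":0.0},{"claw":87,"linear":[32,0,0],"twist":0},{"claw":60,"linear":[32,0,0],"twist":0},{"claw":50,"linear":[32,0,0],"twist":0},{"claw":50,"linear":[32,0,0],"twist":0},{"claw":50,"linear":[26,0,0],"twist":0},{"claw":50,"linear":[18,0,0],"twist":0},{"claw":50,"linear":[2,0,0],"twist":0},{"claw":0,"linear":[0,0,0],"twist":0},{"claw":0,"linear":[0,0,0],"twist":0}]'
python3 -m pendant '[{"claw":0,"linear":[0,0,0],"twist":0},{"claw":0,"linear":[0,0,0],"twist":0},{"claw":0,"linear":[0,0,0],"twist":0},{"claw":0,"linear":[-10,0,0],"twist":0},{"claw":0,"linear":[-25,0,0],"twist":0},{"claw":0,"linear":[-30,0,0],"twist":0},{"claw":0,"linear":[-30,0,0],"twist":0},{"claw":0,"linear":[-30,0,0],"twist":0},{"claw":0,"linear":[-30,0,0],"twist":0},{"claw":0,"linear":[-15,0,0],"twist":0}]'
python3 - <<'E'
from h import *
go(None)
im,d,p=snap('wrist'); save(im,'w2.png'); np.savez('w2',im=im,d=d,**p)
P=cloud(d,p)
m=(P[...,2]>.015)&(P[...,2]<.03)&(P[...,1]<-.15)&(P[...,0]>.52)&(im.min(2)>120)&(d>0)
q=P[m]; print('tray',len(q),q.min(0).round(3),q.max(0).round(3)); r=cv2.minAreaRect(q[:,:2].astype(np.float32)*1000); print(r)
E
```

```text
clock: 4.28
tool_pos: [0.4144, -0.3395, 0.071]
orientation: [145.5, 89.9, -39.7]
force: [0.2, 0.1, 0.3]
opening: 0.042
clock: 5.12
tool_pos: [0.4147, -0.3399, 0.2455]
orientation: [154.9, 89.6, -30.2]
force: [0.5, 0.7, 0.7]
opening: 0.0003
pos [ 0.4147 -0.3399  0.2455] jaw -95.18 z-axis [-0.996  0.09  -0.006] xaxis [ 0.005 -0.003 -1.   ] t 5.1167 F [0.46 0.66 0.68] op 0.0003 j [-18.   6. -13.   0. -71. 103.]
tray 1470 [ 0.542 -0.369  0.015] [ 0.606 -0.176  0.025]
((572.5586547851562, -272.56585693359375), (189.89329528808594, 52.391990661621094), 85.14622497558594)
```

Run:
```python
from h import *
z=np.load('w2.npz');im,d=z['im'],z['d'];P=cloud(d,z)
def show(n,m):
    q=P[m]
    if len(q)<5: print(n,len(q)); return
    r=cv2.minAreaRect(q[:,:2].astype(np.float32)*1000); print(n,len(q),q.mean(0).round(4),np.round(r[0],1),np.round(r[1],1),round(r[2],1))
near=(abs(P[...,0]-.42)<.1)&(abs(P[...,1]+.34)<.1)&(d>0)
for a,b in [(.048,.06),(.06,.068),(.1,.113)]: show((a,b),near&(P[...,2]>a)&(P[...,2]<b))
```

```text
(0.048, 0.06) 367 [ 0.4544 -0.3446  0.0579] [ 453.7 -343.6] [69.3 11.3] 83.8
(0.06, 0.068) 1995 [ 0.4307 -0.3406  0.0647] [ 424.1 -340.5] [66.5 70.7] 84.3
(0.1, 0.113) 799 [ 0.4147 -0.3391  0.1063] [ 413.7 -339.3] [15.7 44.1] 84.5
```

View pics/w2.png

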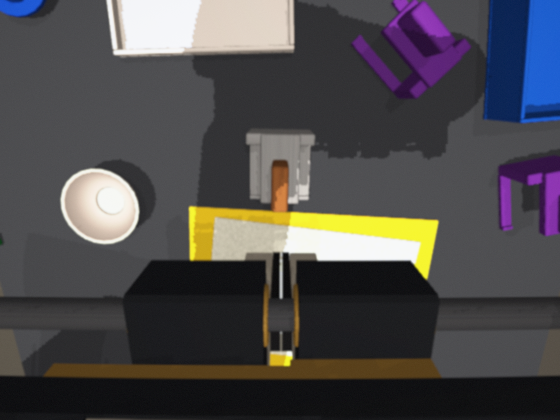

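The puller is undisturbed at (281,175). I lifted before the fingers had closed, so I'll repeat with a longer wait.

```bash
python3 -m pendant '[{"claw":45,"linear":[0,0,1],"twist":0.01},{"claw":45,"linear":[0,0,0],"twist":0},{"claw":45,"linear":[0,0,0],"twist":0},{"claw":45,"linear":[20,0,0],"twist":0},{"claw":45,"linear":[35,0,0],"twist":0},{"claw":45,"linear":[35,0,0],"twist":0},{"claw":45,"linear":[35,0,0],"twist":0},{"claw":45,"linear":[30,0,0],"twist":0},{"claw":45,"linear":[18,0,0],"twist":0},{"claw":45,"linear":[2,0,0],"twist":0}]'
python3 -m pendant '[{"claw":0,"linear":[0,0,0],"twist":0},{"claw":0,"linear":[0,0,0],"twist":0},{"claw":0,"linear":[0,0,0],"twist":0},{"claw":0,"linear":[0,0,0],"twist":0},{"claw":0,"linear":[0,0,0],"twist":0},{"claw":0,"linear":[0,0,0],"twist":0},{"claw":0,"linear":[0,0,0],"twist":0},{"claw":0,"linear":[0,0,0],"twist":0},{"claw":0,"linear":[0,0,0],"twist":0},{"claw":0,"linear":[-3,0,0],"twist":0}]'
```

```text
clock: 6.0
tool_pos: [0.4092, -0.3375, 0.0603]
orientation: [-17.8, 89.5, 156.3]
force: [-0.6, 0.6, 0.3]
opening: 0.0447
clock: 6.83
tool_pos: [0.4124, -0.3387, 0.0679]
orientation: [-57.3, 90.0, 116.9]
force: [-0.0, 0.5, -2.8]
opening: 0.0153
```

```bash
python3 -m pendant '[{"claw":0,"linear":[-10,0,0],"twist":0},{"claw":0,"linear":[-20,0,0],"twist":0},{"claw":0,"linear":[-25,0,0],"twist":0},{"claw":0,"linear":[-20,-10,-3],"twist":0},{"claw":0,"linear":[-15,-20,-5],"twist":0},{"claw":0,"linear":[-12,-30,-7],"twist":0},{"claw":0,"linear":[-10,-32,-8],"twist":0},{"claw":0,"linear":[-8,-32,-8],"twist":0},{"claw":0,"linear":[0,-32,-8],"twist":0},{"claw":0,"linear":[0,-32,-8],"twist":0}]'
python3 -m pendant '[{"claw":0,"linear":[0,-32,-8],"twist":0},{"claw":0,"linear":[0,-32,-8],"twist":0},{"claw":0,"linear":[0,-30,-8],"twist":0},{"claw":0,"linear":[0,-22,-8],"twist":0},{"claw":0,"linear":[0,-8,-7],"twist":0.05},{"claw":0,"linear":[0,0,0],"twist":0.1},{"claw":0,"linear":[0,0,0],"twist":0.12},{"claw":0,"linear":[0,0,0],"twist":0.12},{"claw":0,"linear":[0,0,0],"twist":0.12},{"claw":0,"linear":[0,0,0],"twist":0.12}]'
python3 -m pendant '[{"claw":0,"linear":[0,0,0],"twist":0.12},{"claw":0,"linear":[0,0,0],"twist":0.12},{"claw":0,"linear":[0,0,0],"twist":0.12},{"claw":0,"linear":[0,0,0],"twist":0.12},{"claw":0,"linear":[0,0,0],"twist":0.12},{"claw":0,"linear":[0,0,0],"twist":0.12},{"claw":0,"linear":[0,0,0],"twist":0.12},{"claw":0,"linear":[0,0,0],"twist":0.12},{"claw":0,"linear":[0,0,0],"twist":0.12},{"claw":0,"linear":[0,0,0],"twist":0.12}]'
python3 - <<'E'
from h import *
go(None)
im,d,p=snap('wrist'); save(im,'w3.png'); np.savez('w3',im=im,d=d,**p)
E
```

```text
clock: 7.67
tool_pos: [0.4785, -0.1551, 0.1892]
orientation: [-162.2, 89.9, 12.0]
force: [0.8, -0.4, -3.7]
opening: 0.0157
clock: 8.5
tool_pos: [0.5291, -0.0371, 0.1882]
orientation: [33.2, 90.0, 171.0]
force: [0.7, 0.3, -3.5]
opening: 0.0155
clock: 9.33
tool_pos: [0.5291, -0.0373, 0.1883]
orientation: [86.5, 90.0, 155.5]
force: [0.5, -0.2, -2.4]
opening: 0.0157
pos [ 0.5291 -0.0373  0.1883] jaw 159.02 z-axis [0.358 0.934 0.   ] xaxis [-0.  0. -1.] t 9.3333 F [ 0.5  -0.17 -2.35] op 0.0157 j [ 17.   7. -18.  -0. -64. -38.]
```

View pics/w3.png

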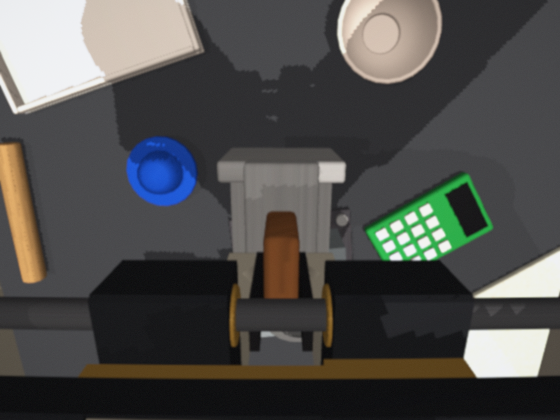

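Run:
```python
from h import *
for c in ['scene','side']:
    im,d,p=snap(c); P=cloud(d,p); np.savez(c+'2',im=im,d=d,**p)
    near=(np.hypot(P[...,0]-.556,P[...,1]-.068)<.08)&(d>0)
    for a,b in [(.078,.09),(.090,.112),(.1,.113)]:
        q=P[near&(P[...,2]>a)&(P[...,2]<b)]; q=q[np.hypot(q[:,0]-.556,q[:,1]-.068)<.042]
        print(c,a,len(q),'mean',q.mean(0).round(4),'circ',np.round(cv2.minEnclosingCircle(q[:,:2].astype(np.float32)*1000)[0],1),round(cv2.minEnclosingCircle(q[:,:2].astype(np.float32)*1000)[1],1))
    q=P[near&(abs(P[...,2]-.06)<.005)]; r=cv2.minAreaRect(q[:,:2].astype(np.float32)*1000); print('block',len(q),np.round(r[0],1),np.round(r[1],1),round(r[2],1))
    i=im.astype(int)
    m=(abs(P[...,0]-.529)<.06)&(abs(P[...,1]+.037)<.06)&(i[...,0]>1.5*i[...,2])&(P[...,2]>.12)&(P[...,2]<.25)
    q=P[m]; print('grip',len(q),q.mean(0).round(4) if len(q) else '')
    save(im[int(170):290,230:380] if c=='scene' else im[140:260,210:360],c+'2.png')
a=cv2.imread('pics/scene2.png');b=cv2.imread('pics/side2.png'); cv2.imwrite('pics/both.png',cv2.resize(np.hstack([a,b]),None,fx=2.66,fy=2.66,interpolation=2))
```

```text
scene 0.078 152 mean [0.5571 0.0724 0.0863] circ [553.5  68. ] 36.6
scene 0.09 156 mean [0.5576 0.0727 0.0995] circ [555.5  70.8] 34.3
scene 0.1 79 mean [0.5548 0.0704 0.1057] circ [556.1  70.3] 19.3
block 429 [568.6  63.8] [ 95.7 132.6] 73.7
grip 85 [ 0.5331 -0.0247  0.2198]
side 0.078 17 mean [0.5735 0.0577 0.0889] circ [565.9  59.7] 31.7
side 0.09 45 mean [0.5623 0.0579 0.101 ] circ [566.1  61.6] 23.3
side 0.1 26 mean [0.5585 0.0566 0.106 ] circ [558.4  58.4] 14.3
block 138 [600.9  51.8] [94.2 56.9] 69.1
grip 88 [ 0.5253 -0.0477  0.215 ]
```

View pics/both.png

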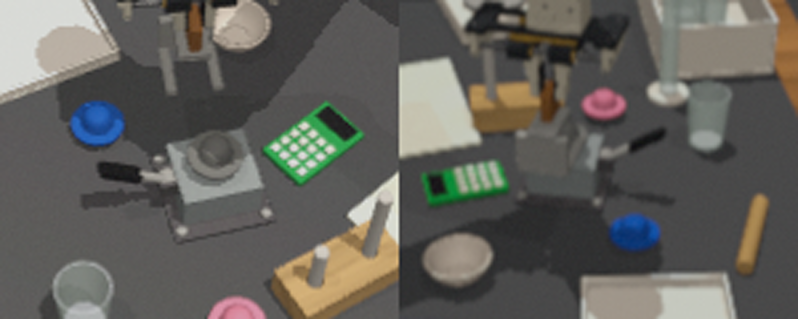

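Run:
```python
from h import *
from scipy.optimize import least_squares
for c in ['scene','side','scene2']:
    z=np.load(c+'.npz'); P=cloud(z['d'],z); 
    near=(np.hypot(P[...,0]-.556,P[...,1]-.068)<.035)&(z['d']>0)
    q=P[near&(P[...,2]>.091)]
    f=lambda s: np.linalg.norm((q-s[:3])/np.array([1,1,s[3]/.022]),axis=1)-.022
    r=least_squares(f,[.556,.068,.087,.022],loss='soft_l1',f_scale=.001); print(c,len(q),r.x.round(4),np.abs(r.fun).mean().round(5))
    # silhouette of block top edges/ plate: points on block top
    q=P[(np.hypot(P[...,0]-.556,P[...,1]-.068)<.075)&(abs(P[...,2]-.06)<.003)]; a=np.radians(-20.5)
    l=(q[:,:2]-[.556,.068])@np.array([[np.cos(a),-np.sin(a)],[np.sin(a),np.cos(a)]])
    print('block local x',np.percentile(l[:,0],[1,99]).round(4),'y',np.percentile(l[:,1],[1,99]).round(4))
    q=P[(P[...,0]>.6)&(P[...,0]<.72)&(abs(P[...,1]-.045)<.06)&(P[...,2]>.075)&(P[...,2]<.13)&(z['im'].max(2)<70)]
    e,v=np.linalg.eigh(np.cov(q.T)); print('handle',len(q),q.mean(0).round(4),v[:,2].round(3),np.degrees(np.arctan2(v[1,2],v[0,2])).round(1))
```

```text
scene 141 [0.5548 0.069  0.0782 0.0346] 0.003
block local x [-0.0515  0.0697] y [-0.0477  0.0483]
handle 105 [0.6719 0.0383 0.0944] [-0.816  0.238 -0.526] 163.7
side 84 [0.5526 0.0655 0.0812 0.0322] 0.00205
block local x [-0.0533  0.0682] y [-0.0532  0.0453]
handle 65 [0.668  0.0293 0.0961] [-0.804  0.238 -0.544] 163.5
scene2 632 [ 0.546   0.0657 -3.7442  6.2349] 0.00525
block local x [-0.0533  0.0696] y [-0.0481  0.0467]
handle 102 [0.6723 0.0387 0.0952] [-0.825  0.248 -0.509] 163.3
```

Run:
```python
from h import *
z=np.load('w3.npz'); P=cloud(z['d'],z); f=np.array([.358,.934]); s=np.array([-.934,.358])
r=P[...,:2]-[.5291,-.0373]; F=r@f; S=r@s
i=z['im'].astype(int); print('cam grip top')
m=(abs(S)<.03)&(F>-.06)&(F<.03)&(P[...,2]>.1)&(P[...,2]<.24)&(z['d']>0)
h,e=np.histogram(P[m][:,2],bins=np.arange(.1,.24,.004)); print(dict(zip(e.round(3),h)))
for a,b in [(-.035,-.024),(-.046,-.037)]:
    q=P[m&(F>a)&(F<b)&(abs(S)<.02)]; print(a,np.percentile(q[:,2],[5,50,95]).round(4),len(q))
o=m&(i[...,0]>1.5*i[...,2]); q=P[o]; print('grip z',np.percentile(q[:,2],[5,50,95]).round(4),'F',np.percentile(F[o],[1,99]).round(4),'S',np.percentile(S[o],[1,99]).round(4))
b=m&(F<-.036)&(P[...,2]>.165-.05); print('back S',np.percentile(S[(F>-.06)&(F<-.03)&(abs(S)<.05)&(P[...,2]>.16)&(P[...,2]<.19)],[1,99]),'F',np.percentile(F[b],[1,99]))
```

```text
cam grip top
{np.float64(0.1): np.int64(0), np.float64(0.104): np.int64(0), np.float64(0.108): np.int64(0), np.float64(0.112): np.int64(0), np.float64(0.116): np.int64(0), np.float64(0.12): np.int64(3), np.float64(0.124): np.int64(162), np.float64(0.128): np.int64(796), np.float64(0.132): np.int64(78), np.float64(0.136): np.int64(55), np.float64(0.14): np.int64(75), np.float64(0.144): np.int64(83), np.float64(0.148): np.int64(91), np.float64(0.152): np.int64(97), np.float64(0.156): np.int64(103), np.float64(0.16): np.int64(109), np.float64(0.164): np.int64(116), np.float64(0.168): np.int64(119), np.float64(0.172): np.int64(140), np.float64(0.176): np.int64(257), np.float64(0.18): np.int64(686), np.float64(0.184): np.int64(5049), np.float64(0.188): np.int64(130), np.float64(0.192): np.int64(72), np.float64(0.196): np.int64(73), np.float64(0.2): np.int64(74), np.float64(0.204): np.int64(88), np.float64(0.208): np.int64(84), np.float64(0.212): np.int64(98), np.float64(0.216): np.int64(161), np.float64(0.22): np.int64(317), np.float64(0.224): np.int64(950), np.float64(0.228): np.int64(1832), np.float64(0.232): np.int64(331)}
-0.035 [0.1856 0.1866 0.1877] 1471
-0.046 [0.1317 0.1859 0.1875] 2146
grip z [0.2011 0.2282 0.2296] F [-0.0218  0.0075] S [-0.0084  0.0075]
back S [-0.0339775   0.03338748] F [-0.0461549  -0.03616259]
```

```bash
python3 -m pendant '[{"claw":0,"linear":[5,3,0],"twist":0},{"claw":0,"linear":[15,6,5],"twist":0},{"claw":0,"linear":[20,5,10],"twist":0},{"claw":0,"linear":[15,0,10],"twist":0},{"claw":0,"linear":[2,0,10],"twist":0},{"claw":0,"linear":[0,0,7],"twist":0},{"claw":0,"linear":[0,0,4],"twist":0},{"claw":0,"linear":[0,0,2],"twist":0},{"claw":0,"linear":[0,0,0],"twist":0},{"claw":0,"linear":[0,0,0],"twist":0}]'
python3 -m pendant '[{"claw":0,"linear":[0,0,2],"twist":0},{"claw":0,"linear":[0,0,3],"twist":0},{"claw":0,"linear":[0,0,4],"twist":0},{"claw":0,"linear":[0,0,4],"twist":0},{"claw":0,"linear":[0,0,4],"twist":0},{"claw":0,"linear":[0,0,4],"twist":0},{"claw":0,"linear":[0,0,4],"twist":0},{"claw":0,"linear":[0,0,3],"twist":0},{"claw":0,"linear":[0,0,0],"twist":0},{"claw":0,"linear":[0,0,0],"twist":0}]'
python3 - <<'E'
from h import *
go([.554-.358*.0025,.0675-.934*.0025,.1315])
ims=[]
for c,sl in [('scene',(slice(180,290),slice(240,380))),('side',(slice(150,260),slice(210,350)))]:
    im,d,p=snap(c); ims.append(cv2.resize(im[sl],None,fx=2.85,fy=2.85,interpolation=2))
save(np.hstack(ims),'ap.png')
E
```

```text
clock: 10.32
tool_pos: [0.5337, 0.0127, 0.1317]
orientation: [-50.4, 89.9, 19.0]
force: [0.5, 0.3, -2.8]
opening: 0.016
clock: 11.15
tool_pos: [0.5432, 0.0391, 0.1309]
orientation: [134.5, 90.0, -156.1]
force: [-0.2, 0.7, -2.9]
opening: 0.0153
pos [0.5432 0.0391 0.1309] jaw 159.4 z-axis [ 0.352  0.936 -0.   ] xaxis [-0. -0. -1.] t 11.15 F [-0.18  0.75 -2.93] op 0.0153 j [ 25.  12. -21.  -0. -57. -45.]
linear mm [-0.7 -0.1 27.9]
```

View pics/ap.png

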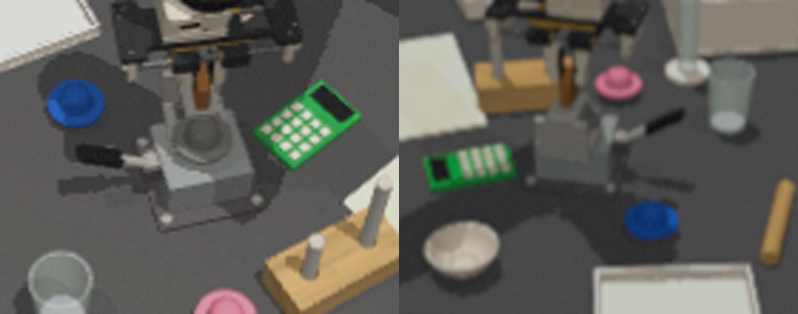

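The view shows the fork straddling the nose under the flange, with no side force. Going the rest of the way in.

```bash
python3 -m pendant '[{"claw":0,"linear":[0,0,3],"twist":0},{"claw":0,"linear":[0,0,4],"twist":0},{"claw":0,"linear":[0,0,4],"twist":0},{"claw":0,"linear":[0,0,4],"twist":0},{"claw":0,"linear":[0,0,4],"twist":0},{"claw":0,"linear":[0,0,4],"twist":0},{"claw":0,"linear":[0,0,3],"twist":0},{"claw":0,"linear":[0,0,1],"twist":0},{"claw":0,"linear":[0,0,0],"twist":0},{"claw":0,"linear":[0,0,0],"twist":0}]'
python3 -m pendant '[{"claw":0,"linear":[0,0,1],"twist":0},{"claw":0,"linear":[0,0,0],"twist":0},{"claw":0,"linear":[0,0,0],"twist":0},{"claw":0,"linear":[0,0,0],"twist":0},{"claw":0,"linear":[0,0,0],"twist":0},{"claw":0,"linear":[0,0,1],"twist":0},{"claw":0,"linear":[0,0,0],"twist":0},{"claw":0,"linear":[0,0,0],"twist":0},{"claw":0,"linear":[0,0,0],"twist":0},{"claw":0,"linear":[0,0,0],"twist":0}]'
python3 - <<'E'
from h import *
go([.554-.358*.0025,.0675-.934*.0025,.1315])
E
```

```text
clock: 12.08
tool_pos: [0.5527, 0.0642, 0.1309]
orientation: [129.1, 90.0, -161.5]
force: [0.2, -1.0, -3.2]
opening: 0.0157
clock: 12.92
tool_pos: [0.5531, 0.0657, 0.1307]
orientation: [140.8, 90.0, -149.8]
force: [-0.1, -3.4, -3.3]
opening: 0.0154
pos [0.5531 0.0657 0.1307] jaw 159.36 z-axis [ 0.352  0.936 -0.001] xaxis [-0.001 -0.    -1.   ] t 12.9167 F [-0.14 -3.43 -3.33] op 0.0154 j [ 27.  13. -20.   0. -58. -48.]
linear mm [-0.8 -0.1 -0.5]
```

Contact with the back plate is felt (−3.4 N). Backing off 2 mm and pulling up.

```bash
python3 -m pendant '[{"claw":0,"linear":[0,0,-1.5],"twist":0},{"claw":0,"linear":[0,0,-1],"twist":0},{"claw":0,"linear":[-2,0,0],"twist":0},{"claw":0,"linear":[-3,0,0],"twist":0},{"claw":0,"linear":[-2,0,0],"twist":0},{"claw":0,"linear":[-2,0,0],"twist":0},{"claw":0,"linear":[-2,0,0],"twist":0},{"claw":0,"linear":[-2,0,0],"twist":0},{"claw":0,"linear":[-2,0,0],"twist":0},{"claw":0,"linear":[-2,0,0],"twist":0}]'
python3 -m pendant '[{"claw":0,"linear":[-2,0,0],"twist":0},{"claw":0,"linear":[-2,0,0],"twist":0},{"claw":0,"linear":[-2,0,0],"twist":0},{"claw":0,"linear":[-2,0,0],"twist":0},{"claw":0,"linear":[-2,0,0],"twist":0},{"claw":0,"linear":[-3,0,0],"twist":0},{"claw":0,"linear":[-3,0,0],"twist":0},{"claw":0,"linear":[-3,0,0],"twist":0},{"claw":0,"linear":[-3,0,0],"twist":0},{"claw":0,"linear":[-3,0,0],"twist":0}]'
python3 - <<'E'
from h import *
go(None)
ims=[]
for c,sl in [('scene',(slice(180,290),slice(240,380))),('side',(slice(150,260),slice(210,350)))]:
    im,d,p=snap(c); ims.append(cv2.resize(im[sl],None,fx=2.85,fy=2.85,interpolation=2))
save(np.hstack(ims),'up.png')
E
```

```text
clock: 13.75
tool_pos: [0.5514, 0.0635, 0.1465]
orientation: [119.4, 89.8, -171.3]
force: [0.9, -0.0, -20.6]
opening: 0.0156
clock: 14.58
tool_pos: [0.5527, 0.0637, 0.1734]
orientation: [-75.6, 90.0, -6.2]
force: [0.7, -0.5, -2.9]
opening: 0.0159
pos [0.5527 0.0637 0.1734] jaw 159.38 z-axis [0.352 0.936 0.   ] xaxis [ 0. -0. -1.] t 14.5833 F [ 0.71 -0.47 -2.94] op 0.0159 j [ 27.  10. -17.   0. -63. -47.]
```

View pics/up.png

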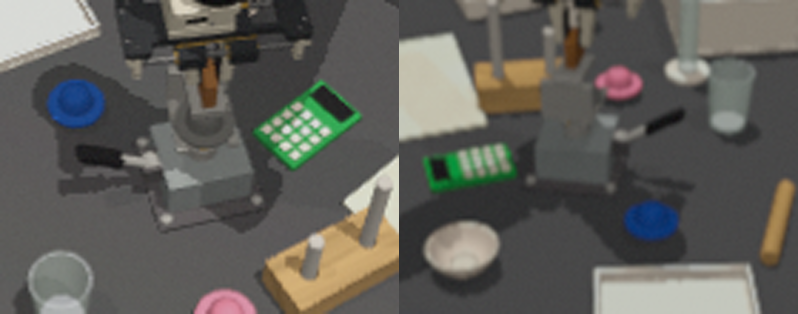

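```bash
python3 - <<'E'
from h import *
im,d,p=snap('scene'); P=cloud(d,p); f=np.array([.352,.936]); s=np.array([-.936,.352])
r=P[...,:2]-[.5527,.0637]; F=r@f; S=r@s
m=(abs(F)<.06)&(abs(S)<.045)&(d>0)&(P[...,2]<.16)&(P[...,2]>.05)
q=P[m]; h,e=np.histogram(q[:,2],bins=np.arange(.05,.161,.005)); print(dict(zip((e[:-1]*1000).round().astype(int),h.tolist())))
for a,b in [(.105,.118),(.118,.125),(.125,.145)]:
    k=m&(P[...,2]>a)&(P[...,2]<b); print(a,k.sum(),'F',F[k].min().round(3) if k.any() else '',F[k].max().round(3) if k.any() else '',S[k].min().round(3),S[k].max().round(3))
v=[get_obs()['force'][2]]
im,d,p=snap('wrist'); P=cloud(d,p); r=P[...,:2]-[.5527,.0637]; F=r@f; S=r@s
q=P[(abs(S)<.02)&(F>-.035)&(F<-.024)&(P[...,2]>.1)&(d>0)]; print('arm top',np.median(q[:,2]))
E
python3 -m pendant '[{"claw":0,"linear":[-5,0,0],"twist":0},{"claw":0,"linear":[-10,0,0],"twist":0},{"claw":0,"linear":[-12,0,0],"twist":0},{"claw":0,"linear":[-12,0,0],"twist":0},{"claw":0,"linear":[-8,0,0],"twist":0},{"claw":0,"linear":[-3,0,0],"twist":0},{"claw":0,"linear":[0,0,0],"twist":0},{"claw":0,"linear":[0,0,0],"twist":0},{"claw":0,"linear":[0,0,0],"twist":0},{"claw":0,"linear":[0,0,0],"twist":0}]'
python3 - <<'E'
from h import *
go(None)
im,d,p=snap('scene'); np.savez('s3',im=im,d=d,**p); P=cloud(d,p); f=np.array([.352,.936]); s=np.array([-.936,.352])
r=P[...,:2]-[.5527,.0637]; F=r@f; S=r@s
m=(abs(F)<.06)&(abs(S)<.045)&(d>0)&(P[...,2]<.21)&(P[...,2]>.05)
h,e=np.histogram(P[m][:,2],bins=np.arange(.05,.211,.005)); print(dict(zip((e[:-1]*1000).round().astype(int),h.tolist())))
save(cv2.resize(im[190:270,260:370],None,fx=6,fy=6,interpolation=2),'s3.png')
E
```

```text
{np.int64(50): 35, np.int64(55): 163, np.int64(60): 147, np.int64(65): 30, np.int64(70): 11, np.int64(75): 12, np.int64(80): 4, np.int64(85): 0, np.int64(90): 0, np.int64(95): 0, np.int64(100): 1, np.int64(105): 12, np.int64(110): 42, np.int64(115): 93, np.int64(120): 96, np.int64(125): 35, np.int64(130): 28, np.int64(135): 24, np.int64(140): 13, np.int64(145): 7, np.int64(150): 5, np.int64(155): 12}
0.105 103 F -0.034 0.041 -0.036 0.035
0.118 140 F -0.035 0.04 -0.035 0.035
0.125 100 F -0.037 0.035 -0.035 0.034
arm top 0.2926774036356432
clock: 15.62
tool_pos: [0.5522, 0.0636, 0.2222]
orientation: [129.2, 89.9, -161.5]
force: [0.1, -1.4, -4.2]
opening: 0.0159
pos [0.5522 0.0636 0.2222] jaw 159.37 z-axis [ 0.352  0.936 -0.001] xaxis [-0.001 -0.    -1.   ] t 15.6167 F [ 0.13 -1.38 -4.18] op 0.0159 j [ 27.   9. -12.  -0. -69. -47.]
{np.int64(50): 56, np.int64(55): 214, np.int64(60): 220, np.int64(65): 44, np.int64(70): 24, np.int64(75): 32, np.int64(80): 13, np.int64(85): 1, np.int64(90): 0, np.int64(95): 0, np.int64(100): 0, np.int64(105): 0, np.int64(110): 0, np.int64(115): 0, np.int64(120): 0, np.int64(125): 0, np.int64(130): 0, np.int64(135): 0, np.int64(140): 0, np.int64(145): 0, np.int64(150): 1, np.int64(155): 28, np.int64(160): 56, np.int64(165): 111, np.int64(170): 80, np.int64(175): 28, np.int64(180): 26, np.int64(185): 28, np.int64(190): 12, np.int64(195): 6, np.int64(200): 5, np.int64(205): 12}
```

View pics/s3.png

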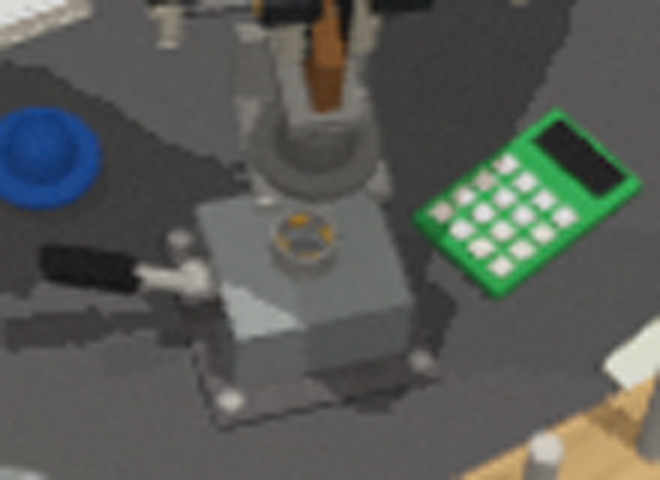

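The close crop shows the cap on the fork at (315,155), and the nose open at (303,238). Next: the nose and tray measurements for placing.

Run:
```python
from h import *
for c in ['side','side2','w2','w3','scene2']:
    z=np.load(c+'.npz'); d=z['d']; im=z['im'].astype(int); P=cloud(d,z)
    m=(P[...,0]>.52)&(P[...,0]<.77)&(P[...,1]<-.16)&(P[...,1]>-.40)&(im.min(2)>75)&(im.max(2)-im.min(2)<45)&(P[...,2]>-.005)&(P[...,2]<.03)&(d>0)
    m=cv2.morphologyEx(m.astype(np.uint8),cv2.MORPH_OPEN,np.ones((3,3)))
    n,l,st,_=cv2.connectedComponentsWithStats(m); k=1+st[1:,4].argmax(); q=P[l==k]
    r=cv2.minAreaRect(q[:,:2].astype(np.float32)*1000); print(c,len(q),np.round(r[0],1),np.round(r[1],1),round(r[2],1),'rim',(q[:,2]>.015).sum())
z=np.load('s3.npz'); d=z['d']; P=cloud(d,z)
q=P[(np.hypot(P[...,0]-.554,P[...,1]-.067)<.032)&(abs(P[...,2]-.08)<.008)&(d>0)]
r=cv2.minEnclosingCircle(q[:,:2].astype(np.float32)*1000); print('nose',len(q),q.mean(0),r)
```

```text
side 2821 [ 644.  -270.9] [213.2 202.6] 86.5 rim 440
side2 2796 [ 644.8 -266.2] [223.2 201. ] 85.6 rim 440
w2 12527 [ 557.5 -263.4] [209.4  91.7] 84.7 rim 1583
w3 17206 [ 653.7 -232.2] [100.3 208.7] 86.0 rim 2044
scene2 2967 [ 645.1 -280.2] [248.7 239.6] 0.3 rim 321
nose 63 [0.55441248 0.06864555 0.07732938] ((555.896728515625, 64.59352111816406), 22.258974075317383)
```

```bash
python3 -m pendant '[{"claw":0,"linear":[0,-2.9,-4.1],"twist":0},{"claw":0,"linear":[0,-5.8,-8.2],"twist":0},{"claw":0,"linear":[0,-8.7,-12.3],"twist":0},{"claw":0,"linear":[0,-11.5,-16.4],"twist":0},{"claw":0,"linear":[0,-14.4,-20.5],"twist":0},{"claw":0,"linear":[0,-17.3,-24.6],"twist":0},{"claw":0,"linear":[0,-17.3,-24.6],"twist":0},{"claw":0,"linear":[0,-17.3,-24.6],"twist":0},{"claw":0,"linear":[0,-17.3,-24.6],"twist":0},{"claw":0,"linear":[0,-17.3,-24.6],"twist":0}]'
python3 -m pendant '[{"claw":0,"linear":[0,-17.3,-24.6],"twist":0},{"claw":0,"linear":[0,-14.4,-20.5],"twist":0},{"claw":0,"linear":[0,-11.5,-16.4],"twist":0},{"claw":0,"linear":[0,-11.5,-16.4],"twist":0},{"claw":0,"linear":[0,-8.7,-12.3],"twist":0},{"claw":0,"linear":[0,-5.8,-8.2],"twist":0},{"claw":0,"linear":[0,-2.9,-4.1],"twist":0},{"claw":0,"linear":[0,0,0],"twist":0},{"claw":0,"linear":[0,0,0],"twist":0},{"claw":0,"linear":[0,0,0],"twist":0}]'
python3 - <<'E'
from h import *
go([.641,-.277,.090])
im,d,p=snap('side'); save(cv2.resize(im[180:300,230:390],None,fx=4,fy=4,interpolation=2),'t1.png')
P=cloud(d,p); im=im.astype(int)
m=(P[...,0]>.52)&(P[...,0]<.77)&(P[...,1]<-.16)&(P[...,1]>-.40)&(im.min(2)>75)&(im.max(2)-im.min(2)<45)&(P[...,2]>.013)&(P[...,2]<.03)&(d>0)
q=P[m]; print(np.percentile(q[:,0],[2,98]),np.percentile(q[:,1],[2,98]))
im,d,p=snap('wrist'); np.savez('w4',im=im,d=d,**p); P=cloud(d,p); save(im,'w4.png')
i=im.astype(int); m=(P[...,0]>.52)&(P[...,0]<.77)&(P[...,1]<-.16)&(P[...,1]>-.40)&(im.min(2)>120)&(P[...,2]>.013)&(P[...,2]<.028)&(d>0)
q=P[m]; r=cv2.minAreaRect(q[:,:2].astype(np.float32)*1000); print(len(q),r)
E
```

```text
clock: 16.5
tool_pos: [0.6091, -0.1572, 0.2228]
orientation: [134.7, 90.0, -155.9]
force: [-0.4, 0.3, -4.5]
opening: 0.0157
clock: 17.33
tool_pos: [0.6404, -0.2752, 0.2232]
orientation: [-18.3, 90.0, 51.1]
force: [0.7, 0.6, -3.2]
opening: 0.0158
pos [ 0.6404 -0.2752  0.2232] jaw 159.42 z-axis [0.352 0.936 0.   ] xaxis [ 0.  0. -1.] t 17.3333 F [ 0.67  0.58 -3.23] op 0.0158 j [ -7.  22.   6.  -0. -74. -13.]
linear mm [133.2  -1.2  -1.5]
[0.54416672 0.73785516] [-0.37615421 -0.1785677 ]
3405 ((642.319580078125, -278.3306884765625), (189.57937622070312, 190.91383361816406), 85.96564483642578)
```

```bash
python3 -m pendant '[{"claw":0,"linear":[5,-1,-3],"twist":0},{"claw":0,"linear":[10,0,0],"twist":0},{"claw":0,"linear":[15,0,0],"twist":0},{"claw":0,"linear":[20,0,0],"twist":0},{"claw":0,"linear":[20,0,0],"twist":0},{"claw":0,"linear":[20,0,0],"twist":0},{"claw":0,"linear":[15,0,0],"twist":0},{"claw":0,"linear":[10,0,0],"twist":0},{"claw":0,"linear":[8,0,0],"twist":0},{"claw":0,"linear":[6,0,0],"twist":0}]'
python3 -m pendant '[{"claw":0,"linear":[5,0,0],"twist":0},{"claw":0,"linear":[4,0,0],"twist":0},{"claw":0,"linear":[3,0,0],"twist":0},{"claw":0,"linear":[3,0,0],"twist":0},{"claw":0,"linear":[2,0,0],"twist":0},{"claw":0,"linear":[2,0,0],"twist":0},{"claw":0,"linear":[1,0,0],"twist":0},{"claw":0,"linear":[1,0,0],"twist":0},{"claw":0,"linear":[0,0,0],"twist":0},{"claw":0,"linear":[0,0,0],"twist":0}]'
python3 - <<'E'
from h import *
go([.642,-.278,.072])
E
```

```text
clock: 18.27
tool_pos: [0.6402, -0.2791, 0.0929]
orientation: [107.2, 90.0, 176.6]
force: [-0.2, 0.3, -3.5]
opening: 0.0155
clock: 19.1
tool_pos: [0.6404, -0.2793, 0.0731]
orientation: [-95.0, 90.0, -25.6]
force: [-0.1, -0.6, -2.4]
opening: 0.016
pos [ 0.6404 -0.2793  0.0731] jaw 159.38 z-axis [ 0.352  0.936 -0.   ] xaxis [ 0. -0. -1.] t 19.1 F [-0.13 -0.58 -2.36] op 0.016 j [ -8.  28.  -5.   0. -57. -13.]
linear mm [ 1.1 -1.1  1.8]
```

Down 1–2 mm more, then open partway and lift clear.

```bash
python3 -m pendant '[{"claw":0,"linear":[1,0,0],"twist":0},{"claw":0,"linear":[1,0,0],"twist":0},{"claw":0,"linear":[0,0,0],"twist":0},{"claw":40,"linear":[0,0,0],"twist":0},{"claw":40,"linear":[0,0,0],"twist":0},{"claw":40,"linear":[0,0,0],"twist":0},{"claw":40,"linear":[0,0,0],"twist":0},{"claw":40,"linear":[0,0,0],"twist":0},{"claw":40,"linear":[-5,0,0],"twist":0},{"claw":40,"linear":[-15,0,0],"twist":0}]'
python3 -m pendant '[{"claw":45,"linear":[-25,0,0],"twist":0},{"claw":45,"linear":[-35,0,0],"twist":0},{"claw":45,"linear":[-35,0,0],"twist":0},{"claw":45,"linear":[-30,0,0],"twist":0},{"claw":45,"linear":[-20,0,0],"twist":0},{"claw":45,"linear":[-10,0,0],"twist":0},{"claw":45,"linear":[0,0,0],"twist":0},{"claw":45,"linear":[0,0,0],"twist":0},{"claw":45,"linear":[0,0,0],"twist":0},{"claw":45,"linear":[0,0,0],"twist":0}]'
python3 - <<'E'
from h import *
go([.448,.2,.27])
im,d,p=snap('wrist'); np.savez('w5',im=im,d=d,**p)
im2,d2,p2=snap('side'); im3,d3,p3=snap('scene')
a=cv2.resize(im,(400,300)); b=cv2.resize(im2[200:300,240:373],(400,300)); 
save(np.hstack([a,b]),'t2.png')
P=cloud(d,p); m=(np.hypot(P[...,0]-.642,P[...,1]+.278)<.08)&(d>0)
for lo,hi in [(.06,.074),(.1,.118)]:
    q=P[m&(P[...,2]>lo)&(P[...,2]<hi)]
    if len(q): r=cv2.minAreaRect(q[:,:2].astype(np.float32)*1000); print(lo,len(q),q.mean(0).round(4),np.round(r[0],1),np.round(r[1],1),round(r[2]),np.ptp(q[:,2]))
# bar
for c,(d_,p_) in dict(side=(d2,p2),scene=(d3,p3)).items():
    P=cloud(d_,p_)
    for lo,hi in [(.055,.09),(.09,.13),(.13,.155),(.155,.18)]:
        m=(abs(P[...,0]-.448)<.025)&(abs(P[...,1]-.255)<.03)&(P[...,2]>lo)&(P[...,2]<hi)&(d_>0); print(c,lo,m.sum(),P[m].mean(0).round(4))
    m=(abs(P[...,0]-.53)<.025)&(abs(P[...,1]-.255)<.03)&(P[...,2]>.06)&(d_>0); print('short zmax',P[m].mean(0).round(4),P[m][:,2].max())
E
```

```text
clock: 19.93
tool_pos: [0.6388, -0.2788, 0.089]
orientation: [94.2, 89.8, 163.5]
force: [0.4, 0.1, -1.0]
opening: 0.0398
clock: 20.77
tool_pos: [0.6395, -0.2789, 0.2438]
orientation: [95.2, 89.8, 164.5]
force: [0.8, -0.6, 0.4]
opening: 0.0447
pos [ 0.6395 -0.2789  0.2438] jaw 159.37 z-axis [ 0.352  0.936 -0.   ] xaxis [-0.003  0.001 -1.   ] t 20.7667 F [ 0.78 -0.6   0.4 ] op 0.0447 j [ -8.  22.   8.  -0. -77. -13.]
linear mm [-25.2 348.1 380.7]
0.06 2426 [ 0.6337 -0.299   0.0686] [ 637.5 -289.2] [71.  68.9] 70 0.013570483546427849
0.1 862 [ 0.6408 -0.2806  0.1109] [ 641.2 -279.6] [43.1 15.7] 69 0.013711199980284833
side 0.055 29 [0.4471 0.2505 0.0727]
side 0.09 35 [0.4467 0.2479 0.1114]
side 0.13 24 [0.4459 0.2505 0.1419]
side 0.155 22 [0.447  0.2521 0.1661]
short zmax [0.526  0.25   0.0932] 0.11995593147686401
scene 0.055 33 [0.4524 0.2617 0.0735]
scene 0.09 36 [0.4521 0.2617 0.11  ]
scene 0.13 28 [0.4526 0.2611 0.1425]
scene 0.155 38 [0.4494 0.2589 0.1669]
short zmax [0.5312 0.2614 0.0958] 0.1193628079655755
```

View pics/t2.png

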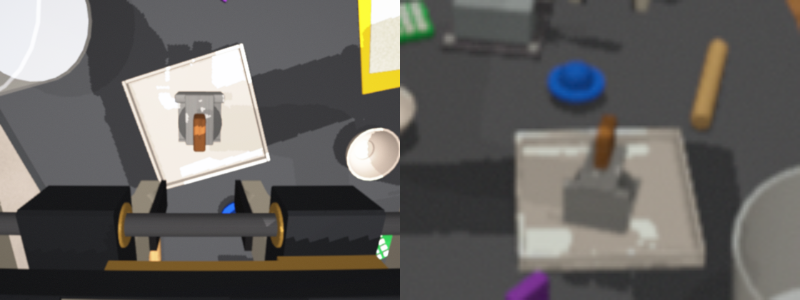

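Puller at (200,125) stands upright in the tray with the cap on its fork and is released. Off to the long bar.

```bash
python3 -m pendant '[{"claw":60,"linear":[-10,6.6,7.7],"twist":0},{"claw":60,"linear":[-15,24,28.4],"twist":0},{"claw":60,"linear":[0,24,28.4],"twist":0},{"claw":60,"linear":[0,24,28.4],"twist":0},{"claw":60,"linear":[0,24,28.4],"twist":0},{"claw":60,"linear":[0,24,28.4],"twist":0},{"claw":60,"linear":[0,24,28.4],"twist":0},{"claw":60,"linear":[0,24,28.4],"twist":0},{"claw":60,"linear":[0,24,28.4],"twist":0},{"claw":60,"linear":[0,24,28.4],"twist":0}]'
python3 -m pendant '[{"claw":60,"linear":[0,24,28.4],"twist":0},{"claw":60,"linear":[0,24,28.4],"twist":0},{"claw":60,"linear":[0,24,28.4],"twist":0},{"claw":60,"linear":[0,24,28.4],"twist":0},{"claw":60,"linear":[0,24,28.4],"twist":0},{"claw":60,"linear":[0,24,28.4],"twist":0},{"claw":60,"linear":[0,0,0],"twist":-0.12},{"claw":60,"linear":[0,0,0],"twist":-0.12},{"claw":60,"linear":[0,0,0],"twist":-0.12},{"claw":60,"linear":[0,0,0],"twist":-0.12}]'
python3 -m pendant '[{"claw":60,"linear":[0,0,0],"twist":-0.12},{"claw":60,"linear":[0,0,0],"twist":-0.12},{"claw":60,"linear":[0,0,0],"twist":-0.12},{"claw":60,"linear":[0,0,0],"twist":-0.12},{"claw":60,"linear":[0,0,0],"twist":-0.12},{"claw":60,"linear":[0,0,0],"twist":-0.12},{"claw":60,"linear":[0,0,0],"twist":-0.12},{"claw":60,"linear":[0,0,0],"twist":-0.12},{"claw":60,"linear":[0,0,0],"twist":-0.12},{"claw":60,"linear":[0,0,0],"twist":-0.12}]'
python3 -m pendant '[{"claw":60,"linear":[0,0,0],"twist":-0.12},{"claw":60,"linear":[0,0,0],"twist":-0.12},{"claw":60,"linear":[0,0,0],"twist":0},{"claw":60,"linear":[0,0,0],"twist":0},{"claw":60,"linear":[0,0,0],"twist":0},{"claw":60,"linear":[0,0,0],"twist":0},{"claw":60,"linear":[0,0,0],"twist":0},{"claw":60,"linear":[0,0,0],"twist":0},{"claw":60,"linear":[0,0,0],"twist":0},{"claw":60,"linear":[0,0,0],"twist":0}]'
python3 - <<'E'
from h import *
go([.449,.256,.115])
im,d,p=snap('wrist'); np.savez('w6',im=im,d=d,**p); save(im,'w6.png')
P=cloud(d,p)
for lo,hi in [(.06,.08),(.08,.1),(.1,.12),(.12,.14),(.14,.16),(.165,.18)]:
  m=(abs(P[...,0]-.449)<.025)&(abs(P[...,1]-.255)<.03)&(P[...,2]>lo)&(P[...,2]<hi)&(d>0); q=P[m]
  if len(q): print(lo,len(q),q.mean(0).round(4),q.min(0).round(4),q.max(0).round(4))
print([ (b['xy'],b['confidence'],w(p,d,*b['xy'])) for b in boxes_of('wrist','rod')])
E
```

```text
clock: 21.75
tool_pos: [0.5236, 0.0473, 0.2717]
orientation: [-47.5, 89.9, 21.9]
force: [0.2, -0.5, 0.0]
opening: 0.0601
clock: 22.58
tool_pos: [0.4494, 0.2564, 0.2714]
orientation: [-57.0, 90.0, 40.3]
force: [0.6, 0.1, -0.4]
opening: 0.06
clock: 23.42
tool_pos: [0.4497, 0.2559, 0.2715]
orientation: [-120.3, 90.0, 45.7]
force: [0.3, 0.5, 0.5]
opening: 0.0603
clock: 24.25
tool_pos: [0.45, 0.2558, 0.2709]
orientation: [33.7, 90.0, -147.0]
force: [-1.2, 0.3, 1.1]
opening: 0.0596
pos [0.45   0.2558 0.2709] jaw -90.65 z-axis [-1.     0.011  0.   ] xaxis [-0. -0. -1.] t 24.25 F [-1.17  0.33  1.14] op 0.0596 j [ 51.   3. -12.  -0. -75.  38.]
linear mm [155.9  -0.2   1. ]
0.06 55 [0.4545 0.2541 0.0701] [0.4483 0.2452 0.061 ] [0.4567 0.2628 0.08  ]
0.08 62 [0.4547 0.2542 0.0896] [0.4494 0.2459 0.08  ] [0.4566 0.2625 0.0997]
0.1 78 [0.4546 0.2541 0.1102] [0.4476 0.2452 0.1004] [0.4568 0.263  0.1199]
0.12 86 [0.4545 0.2542 0.1303] [0.448  0.2452 0.1203] [0.4571 0.2628 0.14  ]
0.14 104 [0.4546 0.2542 0.1499] [0.4479 0.2455 0.1402] [0.4569 0.263  0.16  ]
0.165 377 [0.4484 0.2541 0.1704] [0.4389 0.2455 0.1652] [0.4566 0.2627 0.1725]
[([283.8, 186.7], 0.62, array([0.45571156, 0.25283264, 0.15399857]))]
```

```bash
python3 -m pendant '[{"claw":45,"linear":[10,1.7,2],"twist":0},{"claw":45,"linear":[20,0,0],"twist":0},{"claw":45,"linear":[28,0,0],"twist":0},{"claw":45,"linear":[30,0,0],"twist":0},{"claw":45,"linear":[28,0,0],"twist":0},{"claw":45,"linear":[22,0,0],"twist":0},{"claw":45,"linear":[12,0,0],"twist":0},{"claw":45,"linear":[6,0,0],"twist":0},{"claw":45,"linear":[2,0,0],"twist":0},{"claw":0,"linear":[0,0,0],"twist":0}]'
python3 -m pendant '[{"claw":0,"linear":[0,0,0],"twist":0},{"claw":0,"linear":[0,0,0],"twist":0},{"claw":0,"linear":[0,0,0],"twist":0},{"claw":0,"linear":[0,0,0],"twist":0},{"claw":0,"linear":[0,0,0],"twist":0},{"claw":0,"linear":[0,0,0],"twist":0},{"claw":0,"linear":[0,0,0],"twist":0},{"claw":0,"linear":[-5,0,0],"twist":0},{"claw":0,"linear":[-15,0,0],"twist":0},{"claw":0,"linear":[-25,0,0],"twist":0}]'
python3 -m pendant '[{"claw":0,"linear":[-30,0,0],"twist":0},{"claw":0,"linear":[-25,0,0],"twist":0},{"claw":0,"linear":[-15,0,0],"twist":0},{"claw":0,"linear":[-5,0,0],"twist":0},{"claw":0,"linear":[0,0,0],"twist":0},{"claw":0,"linear":[0,0,0],"twist":0},{"claw":0,"linear":[0,0,0],"twist":0},{"claw":0,"linear":[0,0,0],"twist":0},{"claw":0,"linear":[0,0,0],"twist":0},{"claw":0,"linear":[0,0,0],"twist":0}]'
python3 - <<'E'
from h import *
go([.554,.068,.233])
im,d,p=snap('wrist'); np.savez('w7',im=im,d=d,**p); save(im,'w7.png')
P=cloud(d,p); t=tool()[0]
m=(np.hypot(P[...,0]-t[0],P[...,1]-t[1])<.03)&(d>0)
for lo in np.arange(.08,.3,.02):
  q=P[m&(P[...,2]>lo)&(P[...,2]<lo+.02)]
  if len(q): print(lo.round(2),len(q),q.mean(0).round(4),q.min(0).round(4),q.max(0).round(4))
for c in ['scene','side']:
  im,d,p=snap(c); np.savez('b_'+c,im=im,d=d,**p);P=cloud(d,p)
  m=(np.hypot(P[...,0]-t[0],P[...,1]-t[1])<.03)&(d>0)&(P[...,2]<.2)&(P[...,2]>.06)
  q=P[m]; print(c,len(q),np.polyfit(q[:,2],q[:,0],1).round(4),np.polyfit(q[:,2],q[:,1],1).round(4),q.mean(0).round(4),q[:,2].min())
E
```

```text
clock: 25.18
tool_pos: [0.448, 0.2541, 0.1128]
orientation: [70.4, 90.0, -110.3]
force: [0.4, -0.0, 0.4]
opening: 0.0419
clock: 26.02
tool_pos: [0.4465, 0.253, 0.1561]
orientation: [40.1, 89.7, -140.6]
force: [-0.3, 0.1, -0.4]
opening: 0.0172
clock: 26.85
tool_pos: [0.4478, 0.2539, 0.2322]
orientation: [47.8, 89.9, -132.8]
force: [-1.2, 1.0, -1.0]
opening: 0.0172
pos [0.4478 0.2539 0.2322] jaw -90.62 z-axis [-1.     0.011  0.001] xaxis [-0.001 -0.001 -1.   ] t 26.85 F [-1.16  0.97 -0.96] op 0.0172 j [ 51.   4. -16.  -0. -70.  38.]
linear mm [  -0.7  184.8 -108.2]
0.12 50 [0.4541 0.2533 0.1361] [0.4486 0.2453 0.1313] [0.4559 0.2622 0.1397]
0.14 150 [0.4538 0.2535 0.1503] [0.4467 0.2447 0.1401] [0.4561 0.2626 0.16  ]
0.16 183 [0.454  0.2535 0.1703] [0.4475 0.2448 0.16  ] [0.4563 0.2624 0.1799]
0.18 236 [0.454  0.2536 0.1906] [0.4473 0.2448 0.18  ] [0.4563 0.2626 0.2   ]
0.2 298 [0.454  0.2537 0.2106] [0.4469 0.2448 0.2001] [0.4564 0.2627 0.2199]
0.22 394 [0.454  0.2537 0.2306] [0.4466 0.2449 0.2201] [0.4563 0.2629 0.24  ]
0.24 523 [0.4541 0.2538 0.2505] [0.447 0.245 0.24 ] [0.4578 0.2659 0.26  ]
0.26 1902 [0.4568 0.2538 0.2713] [0.448  0.2294 0.26  ] [0.4606 0.2782 0.28  ]
0.28 2002 [0.4564 0.2538 0.2887] [0.4384 0.2349 0.28  ] [0.4606 0.2728 0.3   ]
scene 73 [0.0339 0.4462] [0.0124 0.2586] [0.4518 0.2606 0.166 ] 0.12806505059756754
side 62 [0.0249 0.4422] [-0.01    0.2511] [0.4463 0.2495 0.1679] 0.1345333161128321
```

```bash
python3 -m pendant '[{"claw":0,"linear":[0,8,-5],"twist":0},{"claw":0,"linear":[0,16,-9],"twist":0},{"claw":0,"linear":[0,24,-14],"twist":0},{"claw":0,"linear":[0,30,-17],"twist":0},{"claw":0,"linear":[0,30,-17],"twist":0},{"claw":0,"linear":[0,30,-17],"twist":0},{"claw":0,"linear":[0,24,-14],"twist":0},{"claw":0,"linear":[0,16,-9],"twist":0},{"claw":0,"linear":[0,7,-4],"twist":0},{"claw":0,"linear":[0,0,0],"twist":0}]'
python3 -m pendant '[{"claw":0,"linear":[0,0,0],"twist":0},{"claw":0,"linear":[0,0,0],"twist":0},{"claw":0,"linear":[0,0,0],"twist":0},{"claw":0,"linear":[0,0,0],"twist":0},{"claw":0,"linear":[0,0,0],"twist":0},{"claw":0,"linear":[0,0,0],"twist":0},{"claw":0,"linear":[0,0,0],"twist":0},{"claw":0,"linear":[0,0,0],"twist":0},{"claw":0,"linear":[0,0,0],"twist":0},{"claw":0,"linear":[0,0,0],"twist":0}]'
python3 - <<'E'
from h import *
go([.554,.0675,.233])
im,d,p=snap('wrist'); np.savez('w8',im=im,d=d,**p); save(im,'w8.png')
P=cloud(d,p)
c=np.array([.554,.0675])
ring=(np.hypot(P[...,0]-c[0],P[...,1]-c[1])<.03)&(d>0)&(abs(P[...,2]-.08)<.004); q=P[ring]
from scipy.optimize import least_squares
print(len(q),q.mean(0).round(4),q.min(0).round(4),q.max(0).round(4),cv2.minEnclosingCircle(q[:,:2].astype(np.float32)*1000))
f=lambda s: np.maximum(np.hypot(q[:,0]-s[0],q[:,1]-s[1])-.0185,0)+np.maximum(.015-np.hypot(q[:,0]-s[0],q[:,1]-s[1]),0)
print(least_squares(f,c).x.round(4))
t=tool()[0]
m=(np.hypot(P[...,0]-t[0],P[...,1]-t[1])<.02)&(d>0)&(P[...,2]>.135)&(P[...,2]<.2); q=P[m]; print('rod',len(q),q.mean(0).round(4),q.min(0).round(4),q.max(0).round(4))
m=(abs(P[...,0]-.554)<.09)&(abs(P[...,1]-.067)<.09)&(d>0)&(abs(P[...,2]-.06)<.002); r=cv2.minAreaRect(P[m][:,:2].astype(np.float32)*1000);print('block',m.sum(),r)
E
```

```text
clock: 27.83
tool_pos: [0.5525, 0.0662, 0.2326]
orientation: [41.9, 90.0, -138.9]
force: [0.6, 0.4, -1.1]
opening: 0.0172
clock: 28.67
tool_pos: [0.552, 0.068, 0.2329]
orientation: [2.8, 90.0, -177.8]
force: [-0.5, -0.1, -2.2]
opening: 0.0173
pos [0.552  0.068  0.2329] jaw -90.62 z-axis [-1.     0.011  0.   ] xaxis [-0. -0. -1.] t 28.6667 F [-0.47 -0.07 -2.16] op 0.0173 j [ 27.   8. -11.  -0. -70.  62.]
linear mm [-0.1  0.5 -2. ]
426 [0.5579 0.065  0.0796] [0.5382 0.0474 0.076 ] [0.5717 0.0837 0.0828] ((553.9043579101562, 65.53422546386719), 18.384138107299805)
[0.5524 0.0658]
rod 596 [0.5582 0.0678 0.1712] [0.5513 0.0589 0.135 ] [0.5608 0.0768 0.2   ]
block 7157 ((564.84765625, 62.15679931640625), (90.35443115234375, 124.27702331542969), 74.5596694946289)
```

View pics/w8.png

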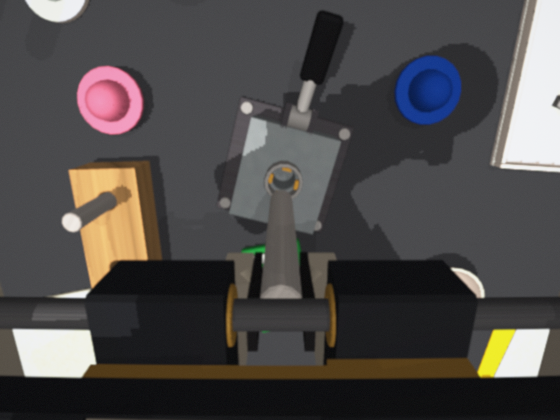

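Mouth at (284,181), with the bar's foot just short of it. I need to shift about +2 mm in x and −2.3 mm in y, then feed down.

```bash
python3 -m pendant '[{"claw":0,"linear":[5,1.3,-1],"twist":0},{"claw":0,"linear":[12,1,-0.9],"twist":0},{"claw":0,"linear":[12,0,0],"twist":0},{"claw":0,"linear":[8,0,0],"twist":0},{"claw":0,"linear":[3,0,0],"twist":0},{"claw":0,"linear":[0,0,0],"twist":0},{"claw":0,"linear":[0,0,0],"twist":0},{"claw":0,"linear":[0,0,0],"twist":0},{"claw":0,"linear":[0,0,0],"twist":0},{"claw":0,"linear":[0,0,0],"twist":0}]'
python3 -m pendant '[{"claw":0,"linear":[3,0,0],"twist":0},{"claw":0,"linear":[3,0,0],"twist":0},{"claw":0,"linear":[3,0,0],"twist":0},{"claw":0,"linear":[3,0,0],"twist":0},{"claw":0,"linear":[3,0,0],"twist":0},{"claw":0,"linear":[3,0,0],"twist":0},{"claw":0,"linear":[3,0,0],"twist":0},{"claw":0,"linear":[2,0,0],"twist":0},{"claw":0,"linear":[0,0,0],"twist":0},{"claw":0,"linear":[0,0,0],"twist":0}]'
python3 - <<'E'
from h import *
go([.554,.0657,.123])
E
```

```text
clock: 29.55
tool_pos: [0.5541, 0.0658, 0.1935]
orientation: [-158.2, 89.9, 21.2]
force: [1.2, 0.2, -1.7]
opening: 0.0175
clock: 30.38
tool_pos: [0.5539, 0.0657, 0.1699]
orientation: [45.3, 90.0, -135.4]
force: [0.8, -0.0, -0.8]
opening: 0.0175
pos [0.5539 0.0657 0.1699] jaw -90.62 z-axis [-1.     0.011  0.   ] xaxis [-0. -0. -1.] t 30.3833 F [ 0.85 -0.01 -0.82] op 0.0175 j [ 27.  11. -17.   0. -62.  63.]
linear mm [46.9 -0.1 -0.1]
```

```bash
python3 -m pendant '[{"claw":0,"linear":[3,0,0],"twist":0},{"claw":0,"linear":[5,0,0],"twist":0},{"claw":0,"linear":[5,0,0],"twist":0},{"claw":0,"linear":[5,0,0],"twist":0},{"claw":0,"linear":[5,0,0],"twist":0},{"claw":0,"linear":[5,0,0],"twist":0},{"claw":0,"linear":[4,0,0],"twist":0},{"claw":0,"linear":[3,0,0],"twist":0},{"claw":0,"linear":[0,0,0],"twist":0},{"claw":0,"linear":[0,0,0],"twist":0}]'
python3 -m pendant '[{"claw":0,"linear":[3,0,0],"twist":0},{"claw":0,"linear":[2,0,0],"twist":0},{"claw":0,"linear":[2,0,0],"twist":0},{"claw":0,"linear":[1,0,0],"twist":0},{"claw":0,"linear":[1,0,0],"twist":0},{"claw":0,"linear":[1,0,0],"twist":0},{"claw":0,"linear":[0,0,0],"twist":0},{"claw":0,"linear":[0,0,0],"twist":0},{"claw":0,"linear":[0,0,0],"twist":0},{"claw":0,"linear":[0,0,0],"twist":0}]'
python3 - <<'E'
from h import *
go([.554,.0657,.123])
E
```

```text
clock: 31.22
tool_pos: [0.5539, 0.0656, 0.1348]
orientation: [46.3, 90.0, -134.4]
force: [0.5, -1.2, -0.8]
opening: 0.0173
clock: 32.05
tool_pos: [0.5539, 0.0657, 0.1251]
orientation: [-159.6, 90.0, 19.8]
force: [-0.2, 0.4, -1.4]
opening: 0.0174
pos [0.5539 0.0657 0.1251] jaw -90.62 z-axis [-1.     0.011 -0.   ] xaxis [ 0.  0. -1.] t 32.05 F [-0.16  0.36 -1.39] op 0.0174 j [ 27.  13. -20.   0. -57.  63.]
linear mm [ 2.1 -0.  -0.1]
```

```bash
python3 -m pendant '[{"claw":0,"linear":[1,0,0],"twist":0},{"claw":0,"linear":[1,0,0],"twist":0},{"claw":0,"linear":[0,0,0],"twist":0},{"claw":0,"linear":[0,0,0],"twist":0},{"claw":60,"linear":[0,0,0],"twist":0},{"claw":60,"linear":[0,0,0],"twist":0},{"claw":60,"linear":[0,0,0],"twist":0},{"claw":60,"linear":[0,0,0],"twist":0},{"claw":60,"linear":[0,0,0],"twist":0},{"claw":60,"linear":[0,0,0],"twist":0}]'
python3 -m pendant '[{"claw":60,"linear":[-8,0,0],"twist":0},{"claw":60,"linear":[-18,0,0],"twist":0},{"claw":60,"linear":[-28,0,0],"twist":0},{"claw":60,"linear":[-28,0,0],"twist":0},{"claw":60,"linear":[-25,0,0],"twist":0},{"claw":0,"linear":[-15,0,0],"twist":0},{"claw":0,"linear":[-8,0,0],"twist":0},{"claw":0,"linear":[0,0,0],"twist":-0.0},{"claw":0,"linear":[0,0,0],"twist":0},{"claw":0,"linear":[0,0,0],"twist":0}]'
python3 - <<'E'
from h import *
go([.67,.034,.2])
im,d,p=snap('wrist'); np.savez('w9',im=im,d=d,**p); save(im,'w9.png')
P=cloud(d,p)
m=(np.hypot(P[...,0]-.554,P[...,1]-.0657)<.025)&(d>0)&(P[...,2]>.1)&(P[...,2]<.2); q=P[m]; print('rod',len(q),q.min(0).round(4),q.max(0).round(4), 'ztop',np.percentile(q[:,2],98))
for lo in (.1,.13,.16):
  k=q[(q[:,2]>lo)&(q[:,2]<lo+.015)]; print(lo,k.mean(0).round(4),len(k))
m=(P[...,0]>.62)&(P[...,0]<.73)&(abs(P[...,1]-.04)<.05)&(P[...,2]>.065)&(P[...,2]<.13)&(im.max(2)<60)&(d>0); q=P[m]
e,v=np.linalg.eigh(np.cov(q.T)); print('handle',len(q),q.mean(0).round(4),v[:,2].round(3),np.degrees(np.arctan2(v[1,2],v[0,2])),q.min(0).round(3),q.max(0).round(3))
E
```

```text
clock: 32.88
tool_pos: [0.5538, 0.0657, 0.1228]
orientation: [18.7, 90.0, -161.9]
force: [0.1, 0.9, 0.2]
opening: 0.0517
clock: 33.72
tool_pos: [0.5531, 0.0656, 0.2516]
orientation: [13.0, 89.9, -167.7]
force: [-0.3, 0.3, -0.8]
opening: 0.032
pos [0.5531 0.0656 0.2516] jaw -90.63 z-axis [-1.     0.011  0.002] xaxis [-0.002 -0.    -1.   ] t 33.7167 F [-0.28  0.34 -0.8 ] op 0.032 j [ 27.   8. -10.  -0. -73.  63.]
linear mm [  51.3   30.2 -117.4]
rod 877 [0.5449 0.0566 0.1003] [0.5626 0.0745 0.1827] ztop 0.1817446128031257
0.1 [0.5602 0.066  0.1079] 63
0.13 [0.5602 0.0657 0.1375] 81
0.16 [0.5602 0.0653 0.1679] 115
handle 1690 [0.6706 0.0335 0.0967] [-0.822  0.23  -0.522] 164.39052272590746 [0.642 0.018 0.077] [0.697 0.05  0.111]
```

Bar stands upright with its top at 0.182, so it is on the stop. Now moving over the lever handle.

```bash
python3 -m pendant '[{"claw":0,"linear":[0,3,-10],"twist":0},{"claw":0,"linear":[0,5.6,-20],"twist":0},{"claw":0,"linear":[0,7,-28],"twist":0},{"claw":0,"linear":[0,7,-28],"twist":0},{"claw":0,"linear":[0,6,-22],"twist":0},{"claw":0,"linear":[0,4,-16.4],"twist":0},{"claw":0,"linear":[0,0,0],"twist":0.09},{"claw":0,"linear":[0,0,0],"twist":0.09},{"claw":0,"linear":[0,0,0],"twist":0.08},{"claw":0,"linear":[0,0,0],"twist":0}]'
python3 -m pendant '[{"claw":0,"linear":[10,0,0],"twist":0},{"claw":0,"linear":[20,0,0],"twist":0},{"claw":0,"linear":[25,0,0],"twist":0},{"claw":0,"linear":[25,0,0],"twist":0},{"claw":0,"linear":[22,0,0],"twist":0},{"claw":0,"linear":[15,0,0],"twist":0},{"claw":0,"linear":[8,0,0],"twist":0},{"claw":0,"linear":[4,0,0],"twist":0},{"claw":0,"linear":[0,0,0],"twist":0},{"claw":0,"linear":[0,0,0],"twist":0}]'
python3 - <<'E'
from h import *
go([.677,.0314,.052])
E
```

```text
clock: 34.6
tool_pos: [0.6782, 0.0313, 0.2513]
orientation: [34.7, 89.9, -161.0]
force: [0.3, -0.5, -0.2]
opening: 0.0005
clock: 35.43
tool_pos: [0.6785, 0.0318, 0.1246]
orientation: [-162.7, 89.9, 1.8]
force: [0.3, 0.5, 0.2]
opening: 0.0006
pos [0.6785 0.0318 0.1246] jaw -105.46 z-axis [-0.964  0.267 -0.001] xaxis [ 0.001  0.    -1.   ] t 35.4333 F [0.33 0.5  0.22] op 0.0006 j [ 19.  24.  -4.   0. -62.  55.]
linear mm [72.6  0.8  1.4]
```

```bash
python3 -m pendant '[{"claw":0,"linear":[5,0,0],"twist":0},{"claw":0,"linear":[6,0,0],"twist":0},{"claw":0,"linear":[6,0,0],"twist":0},{"claw":0,"linear":[7,0,0],"twist":0},{"claw":0,"linear":[7,0,0],"twist":0},{"claw":0,"linear":[7,0,0],"twist":0},{"claw":0,"linear":[7,0,0],"twist":0},{"claw":0,"linear":[7,0,0],"twist":0},{"claw":0,"linear":[5,0,0],"twist":0},{"claw":0,"linear":[3,0,0],"twist":0}]'
python3 -m pendant '[{"claw":0,"linear":[3,0,0],"twist":0},{"claw":0,"linear":[2,0,0],"twist":0},{"claw":0,"linear":[2,0,0],"twist":0},{"claw":0,"linear":[1,0,0],"twist":0},{"claw":0,"linear":[1,0,0],"twist":0},{"claw":0,"linear":[1,0,0],"twist":0},{"claw":0,"linear":[1,0,0],"twist":0},{"claw":0,"linear":[0,0,0],"twist":0},{"claw":0,"linear":[0,0,0],"twist":0},{"claw":0,"linear":[0,0,0],"twist":0}]'
python3 - <<'E'
from h import *
go([.677,.0314,.052])
E
```

```text
clock: 36.27
tool_pos: [0.6778, 0.0317, 0.0631]
orientation: [40.6, 90.0, -154.9]
force: [-0.4, 0.1, 1.8]
opening: 0.0003
clock: 37.1
tool_pos: [0.6778, 0.0318, 0.0529]
orientation: [9.8, 90.0, 174.3]
force: [0.1, 0.2, 0.5]
opening: 0.0007
pos [0.6778 0.0318 0.0529] jaw -105.52 z-axis [-0.964  0.268  0.   ] xaxis [-0.  0. -1.] t 37.1 F [0.1  0.2  0.49] op 0.0007 j [ 19.  27.  -9.  -0. -54.  55.]
linear mm [0.9 0.6 0.6]
```

```bash
python3 -m pendant '[{"claw":0,"linear":[1,0,0],"twist":0},{"claw":0,"linear":[0.5,0,0],"twist":0},{"claw":0,"linear":[0.5,0,0],"twist":0},{"claw":0,"linear":[0,0,0],"twist":0},{"claw":0,"linear":[0,0,0],"twist":0},{"claw":0,"linear":[0,0,0],"twist":0},{"claw":0,"linear":[0,0,0],"twist":0},{"claw":0,"linear":[0,0,0],"twist":0},{"claw":0,"linear":[0,0,0],"twist":0},{"claw":0,"linear":[0,0,0],"twist":0}]'
python3 -m pendant '[{"claw":0,"linear":[1,0,0],"twist":0},{"claw":0,"linear":[0.5,0,0],"twist":0},{"claw":0,"linear":[0.5,0,0],"twist":0},{"claw":0,"linear":[0,0,0],"twist":0},{"claw":0,"linear":[0,0,0],"twist":0},{"claw":0,"linear":[0,0,0],"twist":0},{"claw":0,"linear":[0,0,0],"twist":0},{"claw":0,"linear":[0,0,0],"twist":0},{"claw":0,"linear":[0,0,0],"twist":0},{"claw":0,"linear":[0,0,0],"twist":0}]'
```

```text
clock: 37.93
tool_pos: [0.6779, 0.0317, 0.0509]
orientation: [25.2, 90.0, -170.3]
force: [-0.3, -0.3, 1.7]
opening: 0.0003
clock: 38.77
tool_pos: [0.6778, 0.0317, 0.0489]
orientation: [28.0, 90.0, -167.5]
force: [0.1, 0.6, 0.1]
opening: 0.0002
```

```bash
python3 -m pendant '[{"claw":0,"linear":[0.5,0,0],"twist":0},{"claw":0,"linear":[0.5,0,0],"twist":0},{"claw":0,"linear":[0.5,0,0],"twist":0},{"claw":0,"linear":[0.5,0,0],"twist":0},{"claw":0,"linear":[0,0,0],"twist":0},{"claw":0,"linear":[0,0,0],"twist":0},{"claw":0,"linear":[0,0,0],"twist":0},{"claw":0,"linear":[0,0,0],"twist":0},{"claw":0,"linear":[0,0,0],"twist":0},{"claw":0,"linear":[0,0,0],"twist":0}]'
python3 - <<'E'
from h import *
go(None)
for c in ['side','scene']:
  im,d,p=snap(c); P=cloud(d,p)
  m=(P[...,0]>.63)&(P[...,0]<.74)&(abs(P[...,1]-.03)<.05)&(P[...,2]>.02)&(P[...,2]<.13)&(im.max(2)<60)&(d>0); q=P[m]
  if len(q)>5: print(c,len(q),q.mean(0).round(3),q.min(0).round(3),q.max(0).round(3))
E
```

```text
clock: 39.6
tool_pos: [0.6778, 0.0318, 0.0469]
orientation: [12.8, 90.0, 177.3]
force: [0.3, -0.5, 0.7]
opening: 0.0002
pos [0.6778 0.0318 0.0469] jaw -105.52 z-axis [-0.964  0.267  0.   ] xaxis [-0.  0. -1.] t 39.6 F [ 0.29 -0.5   0.69] op 0.0002 j [ 19.  28.  -9.  -0. -53.  55.]
side 42 [0.674 0.025 0.07 ] [0.649 0.013 0.062] [0.702 0.049 0.08 ]
scene 11 [0.705 0.028 0.077] [0.701 0.019 0.072] [0.709 0.038 0.082]
```

```bash
python3 -m pendant '[{"claw":0,"linear":[-10,0,0],"twist":0},{"claw":0,"linear":[-20,0,0],"twist":0},{"claw":0,"linear":[-30,0,0],"twist":0},{"claw":0,"linear":[-30,0,0],"twist":0},{"claw":0,"linear":[-30,0,0],"twist":0},{"claw":0,"linear":[-20,0,0],"twist":0},{"claw":0,"linear":[-10,0,0],"twist":0},{"claw":0,"linear":[0,0,0],"twist":0},{"claw":0,"linear":[0,0,0],"twist":0},{"claw":0,"linear":[0,0,0],"twist":0}]'
python3 - <<'E'
from h import *
go(None)
piv=np.array([.6116,.0495]); u=np.array([.964,-.2665]); n=np.array([.2665,.964])
for c in ['wrist','side','scene']:
  im,d,p=snap(c); P=cloud(d,p); A=(P[...,:2]-piv)@u; L=(P[...,:2]-piv)@n
  if c=='wrist': np.savez('w10',im=im,d=d,**p)
  m=(A>.02)&(A<.12)&(abs(L)<.03)&(P[...,2]>.025)&(P[...,2]<.13)&(d>0)
  print(c,m.sum())
  for a in np.arange(.02,.12,.012):
    k=m&(A>a)&(A<a+.012)
    if k.sum(): print(' ',a.round(3),k.sum(),'z',np.percentile(P[k][:,2],[5,50,95]).round(3),'L',np.percentile(L[k],[2,98]).round(3),'rgb',im[k].mean(0).astype(int))
  m=(np.hypot(P[...,0]-.554,P[...,1]-.0657)<.025)&(d>0)&(P[...,2]>.1)&(P[...,2]<.2); q=P[m]; print('rod',len(q),q.min(0).round(4),q.max(0).round(4))
E
```

```text
clock: 40.53
tool_pos: [0.6769, 0.0317, 0.1953]
orientation: [20.4, 89.9, -175.2]
force: [-0.6, -0.5, -0.2]
opening: 0.0008
pos [0.6769 0.0317 0.1953] jaw -105.53 z-axis [-0.963  0.268  0.002] xaxis [-0.003 -0.    -1.   ] t 40.5333 F [-0.64 -0.48 -0.2 ] op 0.0008 j [ 19.  21.   1.  -0. -70.  55.]
wrist 1760
  0.02 136 z [0.059 0.062 0.064] L [-0.005  0.005] rgb [102  99  96]
  0.032 155 z [0.062 0.065 0.067] L [-0.009  0.009] rgb [81 78 76]
  0.044 280 z [0.066 0.068 0.07 ] L [-0.01   0.011] rgb [14 15 16]
  0.056 298 z [0.069 0.071 0.073] L [-0.01  0.01] rgb [14 14 15]
  0.068 315 z [0.071 0.073 0.075] L [-0.01   0.011] rgb [15 15 16]
  0.08 352 z [0.073 0.076 0.078] L [-0.011  0.011] rgb [15 15 16]
  0.092 224 z [0.073 0.077 0.079] L [-0.01   0.011] rgb [15 15 16]
rod 321 [0.5531 0.0566 0.1064] [0.5626 0.0732 0.1479]
side 87
  0.02 9 z [0.056 0.064 0.066] L [-0.011  0.004] rgb [96 95 90]
  0.032 11 z [0.058 0.064 0.07 ] L [-0.009  0.01 ] rgb [72 71 69]
  0.044 14 z [0.062 0.069 0.073] L [-0.011  0.012] rgb [30 31 30]
  0.056 16 z [0.063 0.072 0.075] L [-0.008  0.006] rgb [27 26 28]
  0.068 14 z [0.063 0.073 0.078] L [-0.013  0.008] rgb [24 25 25]
  0.08 16 z [0.068 0.077 0.082] L [-0.009  0.006] rgb [26 26 27]
  0.092 7 z [0.073 0.078 0.081] L [-0.011  0.007] rgb [33 33 34]
rod 93 [0.5432 0.0545 0.1008] [0.5612 0.0735 0.1851]
scene 136
  0.02 14 z [0.055 0.06  0.063] L [-0.003  0.011] rgb [107 105 100]
  0.032 14 z [0.058 0.063 0.07 ] L [-0.005  0.011] rgb [70 69 66]
  0.044 20 z [0.061 0.068 0.073] L [-0.008  0.015] rgb [24 24 24]
  0.056 25 z [0.064 0.07  0.077] L [-0.007  0.014] rgb [23 23 23]
  0.068 24 z [0.066 0.072 0.075] L [-0.007  0.015] rgb [25 25 26]
  0.08 25 z [0.069 0.075 0.08 ] L [-0.007  0.016] rgb [25 24 25]
  0.092 14 z [0.069 0.075 0.082] L [-0.007  0.018] rgb [29 28 28]
rod 99 [0.5453 0.0599 0.1025] [0.565  0.079  0.1859]
```

Run:
```python
from h import *
t,R,o=tool()
for c in ['side','scene','wrist']:
  im,d,p=snap(c); P=cloud(d,p); r=P-t; X=r@R[:,0]; Y=r@R[:,1]; Z=r@R[:,2]
  m=(abs(Y)<.06)&(abs(Z)<.05)&(X>-.06)&(X<.04)&(d>0); print(c,m.sum())
  for a in np.arange(-.06,.04,.01):
    k=m&(X>=a)&(X<a+.01)
    if k.sum(): print('  X',a.round(3),k.sum(),'Y',Y[k].min().round(3),Y[k].max().round(3),'Z',Z[k].min().round(3),Z[k].max().round(3),im[k].mean(0).astype(int))
```

```text
side 38
  X -0.06 12 Y 0.012 0.019 Z -0.009 0.01 [117 111  97]
  X -0.05 15 Y -0.006 0.019 Z -0.01 0.01 [117 111  98]
  X -0.04 11 Y -0.005 0.016 Z -0.01 0.01 [117 111  98]
scene 0
wrist 1199
  X -0.06 230 Y -0.006 0.006 Z -0.012 -0.008 [27 26 24]
  X -0.05 458 Y -0.016 0.016 Z -0.013 -0.005 [66 61 55]
  X -0.04 489 Y -0.016 0.016 Z -0.013 -0.01 [75 70 63]
  X -0.03 22 Y -0.004 0.003 Z -0.011 -0.01 [73 70 68]
```

Run:
```python
from h import *
im,d,p=snap('scene')
for t in ['beaker','cylinder']:
    for b in boxes_of('scene',t)[:2]: print(t,np.round(b['xy']),round(b['confidence'],2),zpt(p,*b['xy'],.045).round(3))
go([.677,.0314,.045])
```

```text
beaker [262. 283.] 0.94 [0.778 0.148 0.045]
cylinder [297. 318.] 0.89 [0.739 0.302 0.045]
pos [0.6779 0.0317 0.1967] jaw -105.52 z-axis [-0.964  0.268  0.   ] xaxis [-0. -0. -1.] t 40.9833 F [ 0.85  0.37 -0.65] op 0.0003 j [ 19.  21.   1.  -0. -70.  55.]
linear mm [151.7   0.5   0.7]
```

The closed fingertips actually sit about 27 mm behind the TCP, and the lever is only part-way down, at about 12° above level. Pressing further, to TCP ≈ 0.025.

```bash
python3 -m pendant '[{"claw":0,"linear":[10,0,0],"twist":0},{"claw":0,"linear":[20,0,0],"twist":0},{"claw":0,"linear":[28,0,0],"twist":0},{"claw":0,"linear":[28,0,0],"twist":0},{"claw":0,"linear":[25,0,0],"twist":0},{"claw":0,"linear":[18,0,0],"twist":0},{"claw":0,"linear":[10,0,0],"twist":0},{"claw":0,"linear":[6,0,0],"twist":0},{"claw":0,"linear":[4,0,0],"twist":0},{"claw":0,"linear":[3,0,0],"twist":0}]'
python3 -m pendant '[{"claw":0,"linear":[3,0,0],"twist":0},{"claw":0,"linear":[3,0,0],"twist":0},{"claw":0,"linear":[2.5,0,0],"twist":0},{"claw":0,"linear":[2.5,0,0],"twist":0},{"claw":0,"linear":[2,0,0],"twist":0},{"claw":0,"linear":[2,0,0],"twist":0},{"claw":0,"linear":[1.5,0,0],"twist":0},{"claw":0,"linear":[1,0,0],"twist":0},{"claw":0,"linear":[0,0,0],"twist":0},{"claw":0,"linear":[0,0,0],"twist":0}]'
```

```text
clock: 41.82
tool_pos: [0.6785, 0.0318, 0.0454]
orientation: [-165.6, 89.9, -1.1]
force: [0.8, -0.8, 1.9]
opening: 0.0006
clock: 42.65
tool_pos: [0.6776, 0.0317, 0.0272]
orientation: [21.0, 90.0, -174.5]
force: [0.4, 0.1, 1.2]
opening: 0.0006
```

```bash
python3 -m pendant '[{"claw":0,"linear":[1,0,0],"twist":0},{"claw":0,"linear":[1,0,0],"twist":0},{"claw":0,"linear":[0,0,0],"twist":0},{"claw":0,"linear":[0,0,0],"twist":0},{"claw":0,"linear":[0,0,0],"twist":0},{"claw":0,"linear":[0,0,0],"twist":0},{"claw":0,"linear":[0,0,0],"twist":0},{"claw":0,"linear":[0,0,0],"twist":0},{"claw":0,"linear":[0,0,0],"twist":0},{"claw":0,"linear":[0,0,0],"twist":0}]'
python3 - <<'E'
from h import *
piv=np.array([.6116,.0495]); u=np.array([.964,-.2665]); n=np.array([.2665,.964])
for c in ['side','scene','wrist']:
  im,d,p=snap(c); P=cloud(d,p); A=(P[...,:2]-piv)@u; L=(P[...,:2]-piv)@n
  m=(A>.044)&(A<.12)&(abs(L)<.02)&(P[...,2]>.025)&(P[...,2]<.13)&(d>0)&(im.max(2)<50)
  for a in np.arange(.044,.12,.012):
    k=m&(A>a)&(A<a+.012)
    if k.sum()>4: print(c,a.round(3),k.sum(),'z',np.percentile(P[k][:,2],[5,50,95]).round(3))
E
```

```text
clock: 43.48
tool_pos: [0.6777, 0.0317, 0.0261]
orientation: [93.5, 90.0, -102.0]
force: [-3.3, 0.4, 5.9]
opening: 0.0002
side 0.044 7 z [0.047 0.053 0.057]
side 0.08 9 z [0.048 0.052 0.055]
side 0.092 8 z [0.043 0.05  0.055]
scene 0.092 15 z [0.046 0.051 0.056]
wrist 0.068 358 z [0.058 0.078 0.092]
wrist 0.08 59 z [0.051 0.052 0.053]
wrist 0.092 164 z [0.049 0.05  0.052]
```

```bash
python3 -m pendant '[{"claw":0,"linear":[1,0,0],"twist":0},{"claw":0,"linear":[0,0,0],"twist":0},{"claw":0,"linear":[0,0,0],"twist":0},{"claw":0,"linear":[-5,0,0],"twist":0},{"claw":0,"linear":[-15,0,0],"twist":0},{"claw":0,"linear":[-25,0,0],"twist":0},{"claw":0,"linear":[-30,0,0],"twist":0},{"claw":0,"linear":[-35,0,0],"twist":0},{"claw":0,"linear":[-35,0,0],"twist":0},{"claw":0,"linear":[-30,0,0],"twist":0}]'
python3 -m pendant '[{"claw":0,"linear":[-15,0,0],"twist":0},{"claw":0,"linear":[-5,0,0],"twist":0},{"claw":0,"linear":[0,0,0],"twist":0},{"claw":0,"linear":[0,0,0],"twist":0},{"claw":0,"linear":[0,0,0],"twist":0},{"claw":0,"linear":[0,0,0],"twist":0},{"claw":0,"linear":[0,0,0],"twist":0},{"claw":0,"linear":[0,0,0],"twist":0},{"claw":0,"linear":[0,0,0],"twist":0},{"claw":0,"linear":[0,0,0],"twist":0}]'
python3 - <<'E'
from h import *
go(None)
piv=np.array([.6116,.0495]); u=np.array([.964,-.2665]); n=np.array([.2665,.964])
for c in ['wrist','side','scene']:
  im,d,p=snap(c); P=cloud(d,p); A=(P[...,:2]-piv)@u; L=(P[...,:2]-piv)@n
  m=(A>.044)&(A<.104)&(abs(L)<.012)&(P[...,2]>.025)&(P[...,2]<.13)&(d>0); q=np.polyfit(A[m],P[m][:,2],1); print(c,'lever slope deg',np.degrees(np.arctan(q[0])).round(1),'n',m.sum())
  m=(np.hypot(P[...,0]-.554,P[...,1]-.0657)<.025)&(d>0)&(P[...,2]>.1)&(P[...,2]<.2); q=P[m]; print('rod',len(q),q.min(0).round(4),q.max(0).round(4),'lean',np.polyfit(q[:,2],q[:,1],1)[0].round(3))
  m=(np.hypot(P[...,0]-.64,P[...,1]+.279)<.06)&(P[...,2]>.095)&(P[...,2]<.13)&(d>0)
  if m.sum(): print('puller grip',P[m].mean(0).round(3),P[m][:,2].max().round(4))
  m=(np.hypot(P[...,0]-.641,P[...,1]+.278)<.08)&(P[...,2]>.02)&(P[...,2]<.055)&(d>0)
  if m.sum(): print('cap/back pts',m.sum(),P[m].mean(0).round(3))
  if c!='wrist':
    for t in ['cap','short_rod']: print([(np.round(b['xy']),round(b['confidence'],2),w(p,d,*b['xy']).round(3)) for b in boxes_of(c,t)[:3]])
E
```

```text
clock: 44.47
tool_pos: [0.6778, 0.0316, 0.2018]
orientation: [-156.6, 90.0, 7.8]
force: [1.5, 0.1, 0.2]
opening: 0.0005
clock: 45.3
tool_pos: [0.6779, 0.0317, 0.2192]
orientation: [34.5, 90.0, -161.0]
force: [0.0, 0.9, 0.3]
opening: 0.0003
pos [0.6779 0.0317 0.2192] jaw -105.51 z-axis [-0.964  0.267  0.   ] xaxis [-0. -0. -1.] t 45.3 F [0.04 0.92 0.35] op 0.0003 j [ 19.  20.   3.  -0. -73.  55.]
wrist lever slope deg -2.5 n 1259
rod 318 [0.5543 0.0566 0.1297] [0.5638 0.0733 0.1722] lean -0.014
cap/back pts 925 [ 0.645 -0.252  0.027]
side lever slope deg -3.6 n 70
rod 90 [0.5451 0.054  0.1005] [0.5617 0.0791 0.1846] lean 0.02
puller grip [ 0.639 -0.283  0.109] 0.1167
cap/back pts 208 [ 0.631 -0.312  0.036]
[(array([285., 180.]), 0.45, array([0.622, 0.232, 0.028])), (array([296., 226.]), 0.44, array([ 0.627, -0.099,  0.034])), (array([232., 235.]), 0.33, array([ 0.392, -0.102,  0.016]))]
[(array([262., 166.]), 0.6, array([0.523, 0.255, 0.089])), (array([308., 264.]), 0.34, array([ 0.634, -0.324,  0.061]))]
scene lever slope deg -2.6 n 99
rod 100 [0.5438 0.0612 0.1007] [0.5648 0.0792 0.1839] lean -0.037
puller grip [ 0.644 -0.271  0.108] 0.1162
cap/back pts 210 [ 0.642 -0.274  0.031]
[(array([319., 291.]), 0.74, array([0.636, 0.258, 0.042])), (array([239., 181.]), 0.68, array([ 0.654, -0.257,  0.033])), (array([260., 219.]), 0.52, array([ 0.663, -0.083,  0.021]))]
[(array([350., 271.]), 0.66, array([0.53 , 0.265, 0.086])), (array([229., 188.]), 0.45, array([ 0.692, -0.269,  0.005]))]
```

Lever −2.5° (closed), bar upright with its top at about 0.182, cap and puller in the tray. Handing in.

```bash
python3 -c "
from plant import *
print(close_job())"
```

```text
the job is handed in; nothing more can be done
None
```

I finished all the steps and handed the job in at about 45.5 s of the 64 s allowed; the hand-in reported no verdict.

**What I did:**
- Gripped the steel puller by its wooden grip and slid its fork under the flange of the grey cap.
- Drew the cap straight up (peak about 20 N) and set cap and puller down in the white tray.
- Fed the long bar into the open clamp down to the stop, then pressed the lever down.

**Last checks:**
- **Lever:** it reads about 2.5° below level in the wrist and scene views and 3.6° in the side view, so it is against its closed stop.
- **Bar:** its top is at about 0.182–0.185 m, which puts its foot on the stop. It leans at most about 0.04 rad, against the 0.1 allowed.
- **Puller:** it stands upright about 3 mm from the tray's centre.
- **Cap:** one network detection (0.68) puts the cap in the tray at (0.654, −0.257), about 25 mm from its centre. The side-view detections did not include it, so how upright it stands was not measured.
- **Short bar:** it is still in the rack, and the gripper was 0.2 m up, touching nothing. I did not re-measure the bystanders at the end.

**Went wrong and mended:**
- The first puller grasp missed because I lifted before the fingers had closed. The puller had not moved, and the second try held.
- The first lever press stopped part-way, about 12° above level, because the closed fingertips sit about 27 mm behind the reported tool point. Pressing deeper closed it.

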